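# Load two cordless probes into a dry-block calibrator and start it

## Task

Push the calibrator's dust shutter all the way back up its slope to uncover the wells, then put the red probe in the well marked red and the blue probe in the well marked blue, each pushed fully home. When both are seated, throw the orange start lever all the way over, away from the robot. Leave the yellow probe in the rack, and do not move the white cup.

Things in the scene. Friction and masses are not known exactly. Their poses are not given: they have to be found in the camera images.
- console: White dry-block calibrator fixed to the bench, 168x240x165 mm with its lever. Origin: on the bench, 56 mm behind its front; x to its rear, y to its left, z up. Above the origin, 120 mm up, is the centre of its sloping aluminium face (120 mm along the slope x 160 wide), tilted 25 degrees towards the robot: front edge 95 mm high, rear top 146. A grey pod on its left, 60 mm high, bears the start lever.
- red_well (a point): Centre of the left well's mouth, in the plane of the sloping face; red ring, and a red dot below it. Round hole 12 mm wide, 3 mm chamfer, 92 mm deep. Axes: z is the well's axis pointing out (25 degrees from vertical, leaning to the robot), x up the slope, y along the face to the left.
- blue_well (a point): Same for the right well, marked with a blue ring and dot, 80 mm to the right of the red well. Axes as for red_well.
- shutter (a joint): Travel of the dust shutter (m): 0 = down, over both wells; 0.040 = fully back up the slope, wells open. Slides along red_well's +x with about 1.5 N of friction and stays where left. A dark strip 30 mm (along the slope) x 140 mm, its top 6 mm above the face, with a black upright grip block in its middle, between the wells.
- shutter_grip (a point): Point on the axis of the shutter's black grip block, 30 mm out from the sloping face. The block is 14 mm wide across the slope (y), 22 mm along it (x), and ends 40 mm out from the face. Moves with the shutter. Axes as for red_well.
- start_lever (a joint): Angle of the orange start lever (rad): 0 = leaning towards the robot (off), 1.0 = thrown over away from the robot (on). It turns in the console's x-z plane and stays where it is left.
- start_lever_tip (a point): Centre of the orange ball (26 mm) at the end of the lever, 80 mm from its axle. The axle runs along the console's y, 82 mm above the bench, at x = 5, y = 119 mm of the console. The lever leans 0.5 rad before vertical when off, 0.5 rad beyond when on; about 1 N at the ball turns it. Ball 152 mm above the bench at either end, 162 midway.
- red_probe: Cordless probe, red head, loose, about 70 g, 145 mm long: smooth round head 22 mm thick and 60 long, below it a steel stem 10 mm thick and 85 long. Origin: on the axis at the shoulder between them; z points to the head's end (head z = 0 to 60 mm, tip z = -85). Starts upright in the rack, shoulder on its deck 91 mm up. Fully home in a well, the shoulder lies on the sloping face.
- blue_probe: As the red probe, with a blue head.
- yellow_probe: As the red probe, with a yellow head; it stays in the rack.
- probe_rack: Clear two-tier tube rack holding three probes, fixed to the bench, 76x224x91 mm, long along its y. Origin: centre of its underside. The probes stand in its middle row at y = -94, 0 and 94 mm, in any order, in openings about 13 mm square. Glass tubes in its back row barely rise above the deck.
- cup: White plastic cup, loose, 61 mm in diameter and 66 mm high, standing on the bench near the robot. Origin: centre of its underside. To be left where it is.

How it is judged:
By the outcome, as a careful person would: the job done as asked, in the order asked, and still so for the second after the job is handed in, with the robot touching nothing.
It also fails if it takes over 72 s, if anything falls off the work surface, if the arm or the gripper's body presses on something with over 40 N, if the wrist force passes 120 N, or if a joint passes its speed limit or range.

## Robot

A 6-joint arm with a two-finger parallel gripper is mounted at the origin on a cart in front of the work surface, level with it; the furniture and walls round the work are solid. World frame = base frame: x ahead of the robot, y to its left, z up, the work surface at z = 0. Lengths are in m, angles in rad, forces in N, time in s.
With the tool pointing down it reaches from about 0.3 to 0.775 m from the base axis. Payload 14.6 kg.
Tool frame: the origin (TCP) lies at the very end of the fingers, on their centre line; the grasp point (between the pads) lies ctrl.grasp_offset behind it (ctrl.grasp_offset is the distance from the TCP to the grasp point, in m); z points along the fingers, y is the direction in which the jaws open and shut (so a half turn about z gives the same grasp; the last joint's range is limited). The gripper opens to 94 mm and grips with 3 to 60 N. Pads are 16 mm wide; open, the fingers measure 119 mm over their backs; the gripper's body (75 mm by 177 mm) begins 78 mm behind the grasp point.
Start: joints at [1.151, 0.3, 1.521, -0, 1.321, -0.067], TCP at [0.19, 0.516, 0.205] pointing down, gripper open.
Joint ranges: [-3.03, 3.03], [-0.79, 2.21], [0.23, 2.52], [-1.04, 4.18], [0, 3.07], [-2.55, 2.55]. Speed limits (rad/s): [2.22, 2.22, 2.57, 3.14, 3.14, 3.14].

## Interface

Orientations are given as [roll, pitch, yaw] about the fixed x, y, z axes, in that order (R = Rz(yaw) Ry(pitch) Rx(roll)).
In Python, from station import ctrl gives the robot as it stands. The module is installed in compiled form; this text tells all that it offers.
- The arm moves only by the tool carry_out, never from a script. Its argument "deltas" is a list of rows, each an object of numbers: "x", "y", "z": the shift along the tool's x, y, z in units of 0.02 m (1.0 is 0.02 m); "wx", "wy", "wz": the turn, a rotation vector about the tool's x, y, z in units of 0.08 rad (1.0 is 0.08 rad); "jaw": the opening in per cent of the stroke, from 0 (shut) to 100 (fully open). A call has 1 to 12 rows; each row shifts and turns the commanded pose from where the row before left it, along the tool's axes as they then stand; what a row does not reach is not made up. A row lasts 1/12 s, in which the tool goes at most 41.7 mm and 7.16 degrees, less where a joint would pass 70% of its speed; a pose out of reach is approached as far as the arm can. A call with a number of a shift or a turn outside -1 to 1 is refused whole. A call with a gripper value outside its range is refused whole. The fingers move at their own pace and stop on an object; "squeeze" is the grip in N (left out, the last holds). Time passes only in rows, so rows that do not move let the fingers close. It gives the time, the measured TCP pose, the force and the opening at its end, in the units of the state.
- ctrl.get_obs(): the state, without advancing time (a new reading comes with each control period).
- ctrl.camera(name): name is "scene" or "top" or "wrist"; returns the picture (420x560x3 uint8, blue, green, red); there is no depth.
- ctrl.camera_params(name): a dict with "mtx" (3x3 intrinsics, pixels), "dist" ([k1, k2, p1, p2, k3] as OpenCV has them; the pictures are not rectified), "origin" and "attitude" of the camera in the world. Camera axes: x right, y down, z forward; pixel columns grow to the right and rows downward; lengths in m; the calibration is good to about 2 mm. A picture is of the moment at which its call begins: read the wrist's pose just before it. camera_params takes no time and is no camera call; for the wrist camera it gives the pose at the moment of the call.
- ctrl.hand_in(): hands the job in, once; it reports no verdict.
Trained networks look in the newest picture that a camera, given by its name, has taken for a name from the list of things; names that differ only in an ending like _2 or _b are one class to them, and where a whole thing is asked for, a point or a joint stands for the part that bears it (a point fixed in the world has none). Each returns a list of dicts, best first, with "conf" (0 to 1); they miss things now and then, are a little off and sometimes report something else, mostly with a low value. They report only what shows in the picture. A call takes as long as a camera call.
- ctrl.boxes_of(camera, label): "rect" ([left, top, right, bottom] in pixels, round what is visible of it).
- ctrl.mark_of(camera, label): "position" ([row, column] in pixels: a listed point, or the origin of a listed thing).
The state is a dict: "time_s": time; "qpos": joint angles; "joint_vel": joint speeds; "tau": joint torques, N m; "ee_pos": TCP position; "eef_rot": TCP orientation; "force": force on the tool from outside, world axes, zero at the start; "moment": the same for the moment, N m; "grip_width": finger opening in m.
Only numpy, scipy, OpenCV 4.12 (cv2) and the standard library are available. Lean on these libraries where they do the work, as an engineer would, in place of code of your own. Each camera call takes 0.05 s, during which the arm holds its last target.

## Working session

There is one attempt and no reset: what is moved stays moved. The work goes in short steps, Python scripts to look and compute and a tool call to move; the robot and the scene stay as the last step left them, time stands still between calls to the robot, and variables do not carry over. Pictures are saved under pics/ and viewed, and the job is handed in when it is done.

Besides the shell and the picture viewer there is one more tool, called after "Emit:" as name(argument=value, ...), one argument or row to a line, values as JSON. carry_out: Moves the arm, as the interface text tells. Its arguments: {"type":"object","properties":{"deltas":{"type":"array"},"squeeze":{"type":"number"}},"required":["deltas"]}

```bash
mkdir -p pics; cat > h.py <<'E'
import numpy as np, cv2
from station import ctrl
from scipy.spatial.transform import Rotation as R
E
python3 - <<'E'
from h import *
o=ctrl.get_obs()
for k,v in o.items(): print(k,np.round(v,4))
print(ctrl.grasp_offset)
for c in ("scene","top","wrist"):
    im=ctrl.camera(c); cv2.imwrite(f"pics/{c}0.png",im)
    p=ctrl.camera_params(c); print(c,p)
print(ctrl.get_obs()["time_s"])
E
```

```text
time_s 0.0
qpos [ 1.1514  0.3005  1.5216  0.      1.3207 -0.0666]
joint_vel [ 0.0019 -0.0018  0.0008 -0.0005 -0.0012  0.0002]
tau [-1.20000e-03 -5.31813e+01 -3.52726e+01  7.07000e-02  2.45000e-02
 -1.00000e-04]
ee_pos [0.1899 0.5159 0.2049]
eef_rot [-3.1404e+00 -1.0000e-04  2.7888e+00]
force [ 0.2779  0.244  -0.3501]
moment [-0.0131 -0.0307 -0.0191]
grip_width 0.0945
0.0188
scene {'mtx': array([[463.65794001,   0.        , 286.09239587],
       [  0.        , 463.65794001, 207.73412837],
       [  0.        ,   0.        ,   1.        ]]), 'dist': array([-0.11442555,  0.        ,  0.        ,  0.        ,  0.        ]), 'origin': array([-0.2215707 ,  0.53630336,  0.58728219]), 'attitude': array([-2.08712982, -0.00682989, -2.12098765])}
top {'mtx': array([[478.95358011,   0.        , 281.63507374],
       [  0.        , 478.95358011, 213.05921524],
       [  0.        ,   0.        ,   1.        ]]), 'dist': array([-0.04194595,  0.        ,  0.        ,  0.        ,  0.        ]), 'origin': array([0.3437961 , 0.06901066, 1.42972886]), 'attitude': array([-3.00251179,  0.01956962, -1.58847668])}
wrist {'mtx': array([[329.92147841,   0.        , 276.0614716 ],
       [  0.        , 329.92147841, 214.63838237],
       [  0.        ,   0.        ,   1.        ]]), 'dist': array([-0.0618411,  0.       ,  0.       ,  0.       ,  0.       ]), 'origin': array([0.12602564, 0.53971467, 0.38500205]), 'attitude': array([2.90489853e+00, 1.62837206e-03, 1.21854302e+00])}
0.15
```

View pics/scene0.png

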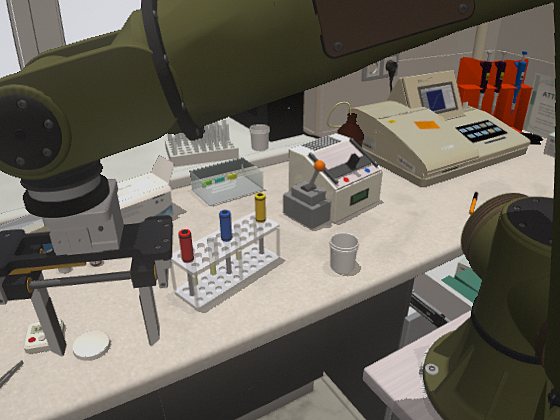

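View pics/top0.png

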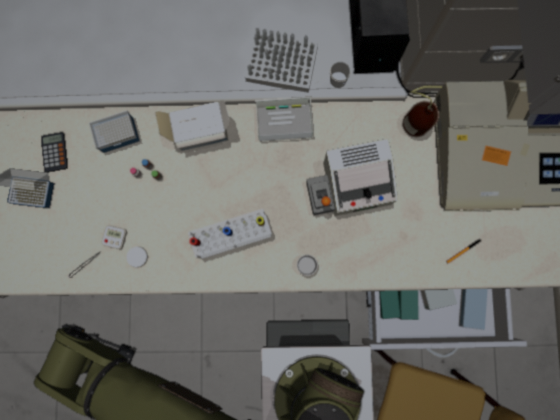

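View pics/wrist0.png

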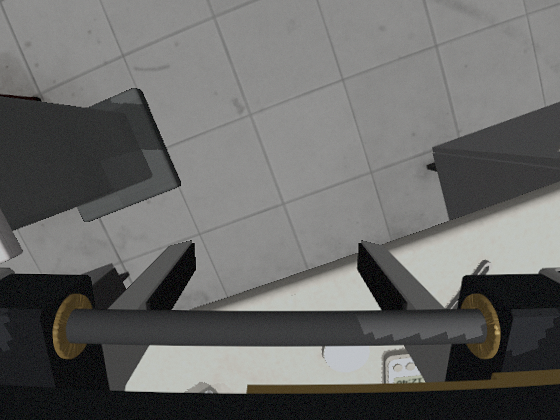

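The scene view shows the rack with the red, blue and yellow heads at (186,245), (225,225) and (260,207), the console around (340,180), the lever ball at (320,165) and the cup at (343,253). The top view agrees: red (195,240), blue (228,231), yellow (261,221), console (360,178). Next I'll run the networks and triangulate.

```bash
cat >> h.py <<'E'
from scipy.optimize import least_squares
def cam(name):
    p=ctrl.camera_params(name); M=R.from_euler('xyz',p['attitude']).as_matrix()
    return p['mtx'],p['dist'],np.array(p['origin']),M
def proj(c,X):
    K,d,o,M=c; X=np.atleast_2d(X); Xc=(X-o)@M
    return cv2.projectPoints(Xc.reshape(-1,1,3),np.zeros(3),np.zeros(3),K,d)[0].reshape(-1,2)
def ray(c,px):
    K,d,o,M=c; u=cv2.undistortPoints(np.array([[px]],float),K,d)[0,0]
    v=M@np.array([u[0],u[1],1]); return o,v/np.linalg.norm(v)
def onz(c,px,z):
    o,v=ray(c,px); return o+v*(z-o[2])/v[2]
def tri(obs):
    A=np.zeros((3,3));b=np.zeros(3)
    for c,px in obs:
        o,v=ray(c,px);P=np.eye(3)-np.outer(v,v);A+=P;b+=P@o
    X=np.linalg.solve(A,b)
    return X,[np.round(proj(c,X)[0]-px,1) for c,px in obs]
E
python3 - <<'E'
from h import *
import json
out={}
names=["console","red_well","blue_well","shutter_grip","start_lever_tip","red_probe","blue_probe","yellow_probe","probe_rack","cup"]
cs={c:cam(c) for c in("scene","top")}
for n in names:
    obs=[]
    for c in cs:
        r=ctrl.mark_of(c,n)
        print(n,c,[(np.round(q['position'],1).tolist(),round(q['conf'],2)) for q in r[:2]])
        if r: obs.append((cs[c],[r[0]['position'][1],r[0]['position'][0]])); out[n+"/"+c]=obs[-1][1]
    if len(obs)==2:
        X,e=tri(obs); print("   ",np.round(X,4),e)
json.dump(out,open("m0.json","w"))
print(ctrl.get_obs()["time_s"])
E
```

```text
console scene [([203.5, 339.7], 0.92)]
console top [([191.7, 356.0], 0.76), ([233.6, 232.7], 0.62)]
    [ 0.6028 -0.1345  0.0031] [array([-1. , -0.1]), array([0.7, 0.6])]
red_well scene [([171.6, 342.3], 0.55)]
red_well top [([193.6, 351.1], 0.84)]
    [ 0.5753 -0.1081  0.1123] [array([-2.7, -0.2]), array([1.8, 1.4])]
blue_well scene [([161.3, 361.3], 0.94)]
blue_well top [([195.8, 352.7], 0.71), ([185.8, 378.3], 0.59)]
    [ 0.5507 -0.1204  0.1483] [array([-10.3,  -1. ]), array([6.8, 5.8])]
shutter_grip scene [([160.5, 354.1], 0.95)]
shutter_grip top []
start_lever_tip scene [([166.3, 320.4], 0.69), ([259.6, 190.1], 0.33)]
start_lever_tip top [([197.3, 322.6], 0.47)]
    [ 0.5587 -0.0272  0.1519] [array([-3.7, -0.4]), array([2.5, 1.8])]
red_probe scene [([257.8, 190.9], 0.65)]
red_probe top [([244.7, 198.0], 0.55)]
    [0.4456 0.3262 0.0971] [array([-0.7, -0.1]), array([0.4, 0.2])]
blue_probe scene [([239.7, 228.2], 0.88)]
blue_probe top [([245.2, 199.4], 0.65), ([232.2, 229.1], 0.47)]
    [0.4261 0.2891 0.1407] [array([-16.6,  -2.8]), array([9.5, 5.5])]
yellow_probe scene [([216.3, 261.2], 0.66), ([169.7, 319.5], 0.35)]
yellow_probe top [([221.0, 260.8], 0.55)]
    [0.5079 0.1484 0.0987] [array([-1.2, -0.1]), array([0.8, 0.5])]
probe_rack scene [([271.9, 229.2], 0.74)]
probe_rack top [([233.9, 229.6], 0.58)]
    [0.4801 0.244  0.0113] [array([-3.1, -0.4]), array([1.8, 1. ])]
cup scene [([267.6, 341.4], 0.69)]
cup top [([264.8, 306.2], 0.91), ([234.2, 230.2], 0.43)]
    [ 0.3873  0.0222 -0.0047] [array([-0.6, -0. ]), array([0.3, 0.3])]
1.15
```

```bash
cat >> h.py <<'E'
def Rdown(yaw):
    c,s=np.cos(yaw),np.sin(yaw); return np.array([[-c,-s,0],[-s,c,0],[0,0,-1.]])
def Rwell(yaw,t=np.radians(25)):
    # tool z into the well
    return R.from_euler('z',yaw).as_matrix()@np.array([[-np.cos(t),0,np.sin(t)],[0,1,0],[-np.sin(t),0,-np.cos(t)]])
def cur():
    o=ctrl.get_obs(); return np.array(o['ee_pos']),R.from_euler('xyz',o['eef_rot']).as_matrix(),o
def plan(P,Rt):
    p,M,o=cur()
    d=M.T@(np.array(P)-p)/0.02; w=R.from_matrix(M.T@Rt).as_rotvec()/0.08
    d2=Rt.T@(np.array(P)-p)/0.02
    print("t",round(o['time_s'],2),"pos",np.round(p,4),"shift units tool(now)",np.round(d,2),"| after turn",np.round(d2,2),"| turn units",np.round(w,2),"F",np.round(o['force'],1),"w",round(o['grip_width'],4))
E
python3 - <<'E'
from h import *
plan([0.47,0.24,0.30],Rdown(0.15))
E
```

```text
t 1.15 pos [0.19   0.5161 0.2054] shift units tool(now) [-17.91  -8.12  -4.73] | after turn [-11.78 -15.74  -4.73] | turn units [-0.   -0.   -6.28] F [-0.7  0.2 -0.7] w 0.0937
```

Emit:
carry_out(
  deltas=[
    {"z": -1},
    {"z": -1,"x": -0.9,"y": -0.4},
    {"z": -1,"x": -0.9,"y": -0.4},
    {"z": -1,"x": -0.9,"y": -0.4},
    {"z": -0.7,"x": -0.9,"y": -0.4},
    {"x": -0.9,"y": -0.4},
    {"x": -0.9,"y": -0.4},
    {"x": -0.9,"y": -0.4},
    {"x": -0.9,"y": -0.4},
    {"x": -0.9,"y": -0.4},
    {"x": -0.9,"y": -0.4},
    {"x": -0.9,"y": -0.4},
  ],
)

```text
invalid input
```

Emit:
carry_out(
  deltas=[
    {"x": -0.9,"y": -0.4},
    {"x": -0.9,"y": -0.4},
    {"x": -0.9,"y": -0.4},
    {"x": -0.9,"y": -0.4},
    {"x": -0.9,"y": -0.4},
    {"x": -0.9,"y": -0.4},
    {"x": -0.9,"y": -0.4},
    {"x": -0.9,"y": -0.4},
    {"x": -0.8,"y": -0.5,"wz": -1},
  ],
)

```text
invalid input
```

```bash
python3 - <<'E'
from h import *
plan([0.47,0.24,0.30],Rdown(0.15))
c=cam("wrist"); im=ctrl.camera("wrist"); cv2.imwrite("pics/w1.png",im)
for n in ["red_probe","blue_probe","yellow_probe"]:
    for q in ctrl.mark_of("wrist",n)[:2]:
        u,v=q['position'][::-1]; print(n,round(u),round(v),round(q['conf'],2),np.round(onz(c,[u,v],0.091),4))
    for q in ctrl.boxes_of("wrist",n)[:2]: print("  box",np.round(q['rect']),round(q['conf'],2))
E
```

```text
t 1.15 pos [0.19   0.5161 0.2054] shift units tool(now) [-17.91  -8.12  -4.73] | after turn [-11.78 -15.74  -4.73] | turn units [-0.   -0.   -6.28] F [-0.7  0.2 -0.7] w 0.0937
```

View pics/w1.png

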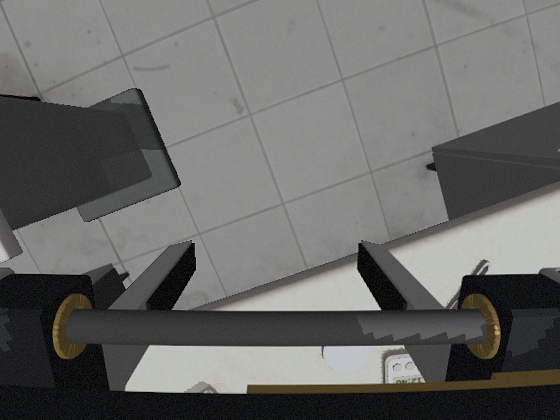

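The move was refused as invalid input. The wrist view is unchanged, showing floor and the bench edge. Each row may need every field, so I'll try one full row.

Emit:
carry_out(
  deltas=[
    {"x": 0,"y": 0,"z": -1,"wx": 0,"wy": 0,"wz": 0,"jaw": 100},
  ],
)

```text
time_s: 1.58
ee_pos: [0.1896, 0.515, 0.2224]
eef_rot: [-3.136, -0.0, 2.789]
force: [-0.7, 0.5, -0.2]
grip_width: 0.094
```

Emit:
carry_out(
  deltas=[
    {"x": -0.9,"y": -0.4,"z": -1,"wx": 0,"wy": 0,"wz": 0,"jaw": 100},
    {"x": -0.9,"y": -0.4,"z": -1,"wx": 0,"wy": 0,"wz": 0,"jaw": 100},
    {"x": -0.9,"y": -0.4,"z": -1,"wx": 0,"wy": 0,"wz": 0,"jaw": 100},
    {"x": -0.9,"y": -0.4,"z": -0.7,"wx": 0,"wy": 0,"wz": 0,"jaw": 100},
    {"x": -0.9,"y": -0.4,"z": 0,"wx": 0,"wy": 0,"wz": 0,"jaw": 100},
    {"x": -0.9,"y": -0.4,"z": 0,"wx": 0,"wy": 0,"wz": 0,"jaw": 100},
    {"x": -0.9,"y": -0.4,"z": 0,"wx": 0,"wy": 0,"wz": 0,"jaw": 100},
    {"x": -0.9,"y": -0.4,"z": 0,"wx": 0,"wy": 0,"wz": 0,"jaw": 100},
    {"x": -0.9,"y": -0.4,"z": 0,"wx": 0,"wy": 0,"wz": 0,"jaw": 100},
    {"x": -0.9,"y": -0.4,"z": 0,"wx": 0,"wy": 0,"wz": 0,"jaw": 100},
    {"x": -0.9,"y": -0.4,"z": 0,"wx": 0,"wy": 0,"wz": 0,"jaw": 100},
    {"x": -0.9,"y": -0.4,"z": 0,"wx": 0,"wy": 0,"wz": 0,"jaw": 100},
  ],
)

```text
time_s: 2.58
ee_pos: [0.3601, 0.3506, 0.2995]
eef_rot: [3.141, 0.0, 2.789]
force: [0.7, 0.3, 0.5]
grip_width: 0.0941
```

Emit:
carry_out(
  deltas=[
    {"x": -0.9,"y": -0.4,"z": 0,"wx": 0,"wy": 0,"wz": 0,"jaw": 100},
    {"x": -0.9,"y": -0.4,"z": 0,"wx": 0,"wy": 0,"wz": 0,"jaw": 100},
    {"x": -0.9,"y": -0.4,"z": 0,"wx": 0,"wy": 0,"wz": 0,"jaw": 100},
    {"x": -0.9,"y": -0.4,"z": 0,"wx": 0,"wy": 0,"wz": 0,"jaw": 100},
    {"x": -0.9,"y": -0.4,"z": 0,"wx": 0,"wy": 0,"wz": 0,"jaw": 100},
    {"x": -0.9,"y": -0.4,"z": 0,"wx": 0,"wy": 0,"wz": 0,"jaw": 100},
    {"x": -0.9,"y": -0.4,"z": 0,"wx": 0,"wy": 0,"wz": 0,"jaw": 100},
    {"x": 0,"y": 0,"z": 0,"wx": 0,"wy": 0,"wz": -1,"jaw": 100},
    {"x": 0,"y": 0,"z": 0,"wx": 0,"wy": 0,"wz": -1,"jaw": 100},
    {"x": 0,"y": 0,"z": 0,"wx": 0,"wy": 0,"wz": 0,"jaw": 100},
  ],
)

```text
time_s: 3.42
ee_pos: [0.4586, 0.255, 0.2994]
eef_rot: [-3.142, -0.0, 2.952]
force: [0.1, 1.3, -0.2]
grip_width: 0.0944
```

```bash
python3 - <<'E'
from h import *
plan([0.47,0.24,0.30],Rdown(0.15))
c=cam("wrist"); im=ctrl.camera("wrist"); cv2.imwrite("pics/w2.png",im)
for n in ["red_probe","blue_probe","yellow_probe"]:
    for q in ctrl.mark_of("wrist",n)[:2]:
        u,v=q['position'][::-1]; print(n,round(u),round(v),round(q['conf'],2),np.round(onz(c,[u,v],0.091),4))
    for q in ctrl.boxes_of("wrist",n)[:2]: print("  box",np.round(q['rect']),round(q['conf'],2))
E
```

```text
t 3.42 pos [0.4586 0.255  0.2994] shift units tool(now) [-0.7  -0.63 -0.03] | after turn [-0.45 -0.83 -0.03] | turn units [-0.   -0.   -4.25] F [ 0.1  1.3 -0.2] w 0.0944
red_probe 200 248 0.69 [0.5073 0.1494 0.091 ]
red_probe 339 176 0.59 [0.4513 0.3319 0.091 ]
  box [329. 168. 356. 192.] 0.97
  box [255. 201. 277. 235.] 0.92
yellow_probe 203 248 0.53 [0.5078 0.1526 0.091 ]
  box [194. 240. 208. 269.] 0.57
```

View pics/w2.png

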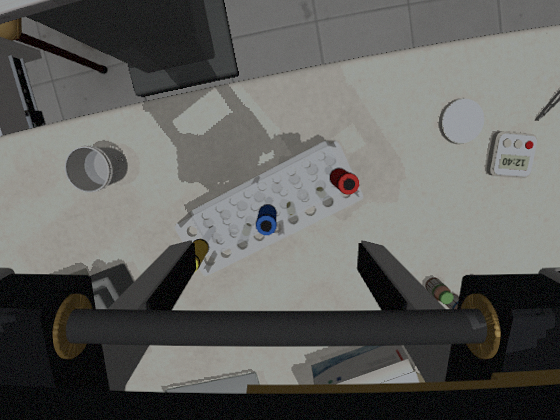

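The wrist view shows the red head's top ring at about (348,183), the blue one's at about (266,227), yellow partly behind a finger at (200,255), and the cup at (97,168). I'll measure the tops by color.

```bash
python3 - <<'E'
from h import *
c=cam("wrist"); s=cam("scene"); t=cam("top")
for n,px in (("red",(348,183)),("blue",(266,227))):
    print(n,np.round(onz(c,px,0.151),4))
im=cv2.imread("pics/w2.png"); 
crop=cv2.resize(im[150:260,230:370],None,fx=5,fy=5,interpolation=cv2.INTER_CUBIC); cv2.imwrite("pics/w2c.png",crop)
sc=cv2.imread("pics/scene0.png"); cv2.imwrite("pics/s0c.png",np.hstack([cv2.resize(sc[180:310,160:290],None,fx=3,fy=3),cv2.resize(sc[130:230,280:390],None,fx=3.6,fy=3.9)]))
tc=cv2.imread("pics/top0.png"); cv2.imwrite("pics/t0c.png",cv2.resize(tc[130:280,180:410],None,fx=3.4,fy=3.4,interpolation=cv2.INTER_CUBIC))
E
```

```text
red [0.4509 0.3304 0.151 ]
blue [0.4801 0.2405 0.151 ]
```

View pics/w2c.png

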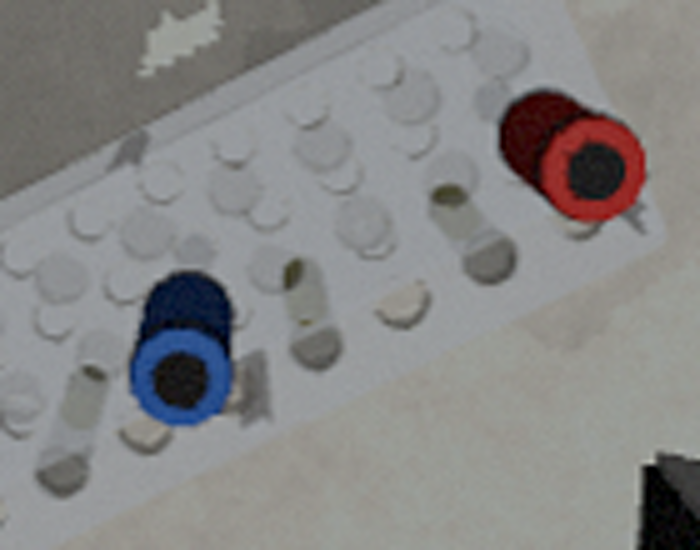

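View pics/s0c.png

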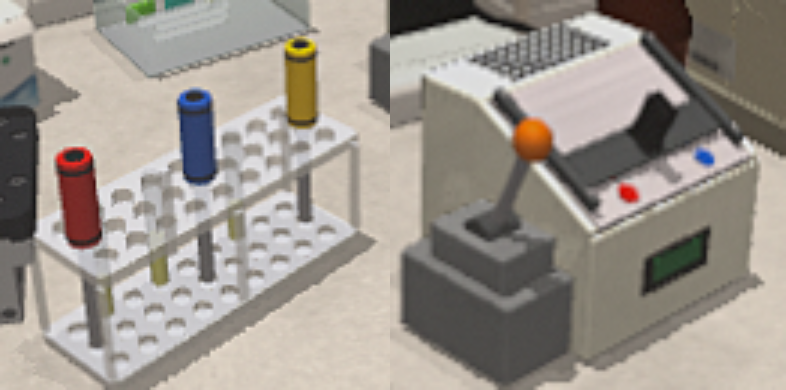

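View pics/t0c.png

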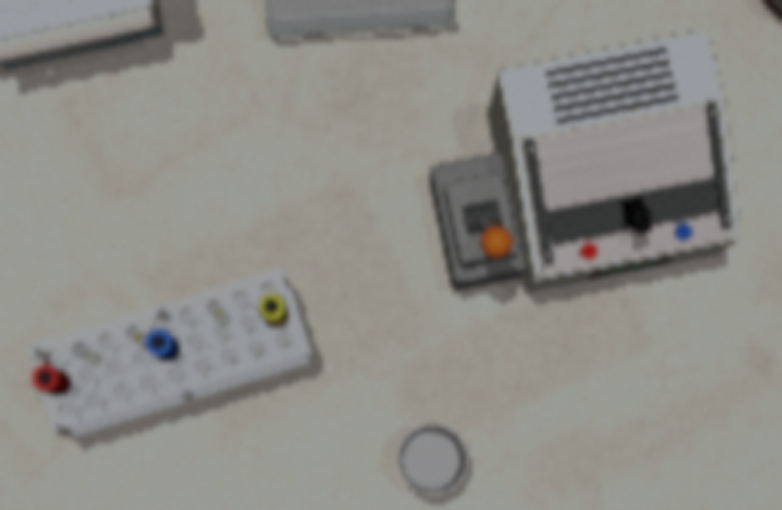

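```bash
python3 - <<'E'
from h import *
c=cam("wrist"); s=cam("scene"); t=cam("top")
for n,a,b,d in (("red",(348.6,184),(185,232.3),(194.4,241.5)),("blue",(266.4,225.4),(225,212.7),(227,231.5))):
    print(n,*tri([(c,a),(s,b),(t,d)]), tri([(c,a),(s,b)])[0])
plan([0.53,-0.14,0.27],Rwell(0.15))
plan([0.53,-0.14,0.27],Rdown(0.15))
E
```

```text
red [0.45148665 0.32883085 0.14937158] [array([-2.4, -0.4]), array([-0.4, -0.1]), array([-0.7, -0.2])] [0.45153973 0.32971935 0.14977002]
blue [0.47739508 0.23966131 0.14946921] [array([-1.7, -1.1]), array([-0.5,  0. ]), array([-0.3, -0.4])] [0.4783989  0.23983194 0.14898326]
t 3.77 pos [0.4584 0.2554 0.2995] shift units tool(now) [ -7.32 -18.71   1.47] | after turn [  0.09 -20.09   1.58] | turn units [-0.94 -5.4  -4.23] F [-0.2  0.   0.2] w 0.0937
t 3.77 pos [0.4584 0.2554 0.2995] shift units tool(now) [ -7.32 -18.71   1.47] | after turn [ -0.59 -20.09   1.47] | turn units [ 0.   0.  -4.3] F [-0.2  0.   0.2] w 0.0937
```

Emit:
carry_out(
  deltas=[
    {"x": -0.36,"y": -0.93,"z": 0,"wx": 0,"wy": 0,"wz": 0,"jaw": 100},
    {"x": -0.36,"y": -0.93,"z": 0,"wx": 0,"wy": 0,"wz": 0,"jaw": 100},
    {"x": -0.36,"y": -0.93,"z": 0,"wx": 0,"wy": 0,"wz": 0,"jaw": 100},
    {"x": -0.36,"y": -0.93,"z": 0,"wx": 0,"wy": 0,"wz": 0,"jaw": 100},
    {"x": -0.36,"y": -0.93,"z": 0,"wx": 0,"wy": 0,"wz": 0,"jaw": 100},
    {"x": -0.36,"y": -0.93,"z": 0,"wx": 0,"wy": 0,"wz": 0,"jaw": 100},
    {"x": -0.36,"y": -0.93,"z": 0,"wx": 0,"wy": 0,"wz": 0,"jaw": 100},
    {"x": -0.36,"y": -0.93,"z": 0,"wx": 0,"wy": 0,"wz": 0,"jaw": 100},
    {"x": -0.36,"y": -0.93,"z": 0,"wx": 0,"wy": 0,"wz": 0,"jaw": 100},
    {"x": -0.36,"y": -0.93,"z": 0,"wx": 0,"wy": 0,"wz": 0,"jaw": 100},
    {"x": -0.36,"y": -0.93,"z": 0,"wx": 0,"wy": 0,"wz": 0,"jaw": 100},
    {"x": -0.36,"y": -0.93,"z": 0,"wx": 0,"wy": 0,"wz": 0,"jaw": 100},
  ],
)

```text
time_s: 4.77
ee_pos: [0.5005, 0.0188, 0.2995]
eef_rot: [3.142, 0.0, 2.948]
force: [-0.3, -0.2, -0.5]
grip_width: 0.0938
```

Emit:
carry_out(
  deltas=[
    {"x": -0.36,"y": -0.93,"z": 0.1,"wx": 0,"wy": 0,"wz": 0,"jaw": 60},
    {"x": -0.36,"y": -0.93,"z": 0.1,"wx": 0,"wy": 0,"wz": 0,"jaw": 60},
    {"x": -0.36,"y": -0.93,"z": 0.1,"wx": 0,"wy": 0,"wz": 0,"jaw": 60},
    {"x": -0.36,"y": -0.93,"z": 0.1,"wx": 0,"wy": 0,"wz": 0,"jaw": 60},
    {"x": -0.36,"y": -0.93,"z": 0.1,"wx": 0,"wy": 0,"wz": 0,"jaw": 60},
    {"x": -0.36,"y": -0.93,"z": 0.1,"wx": 0,"wy": 0,"wz": 0,"jaw": 60},
    {"x": -0.36,"y": -0.93,"z": 0.1,"wx": 0,"wy": 0,"wz": 0,"jaw": 60},
    {"x": -0.36,"y": -0.93,"z": 0,"wx": 0,"wy": 0,"wz": -1,"jaw": 60},
    {"x": 0,"y": 0,"z": 0,"wx": 0,"wy": 0,"wz": -1,"jaw": 60},
    {"x": 0,"y": 0,"z": 0,"wx": 0,"wy": 0,"wz": -1,"jaw": 60},
    {"x": 0,"y": 0,"z": 0,"wx": 0,"wy": 0,"wz": -1,"jaw": 60},
    {"x": 0,"y": 0,"z": 0,"wx": 0,"wy": 0,"wz": -0.3,"jaw": 60},
  ],
)

```text
time_s: 5.77
ee_pos: [0.5285, -0.1374, 0.2854]
eef_rot: [3.142, -0.0, -2.987]
force: [-0.2, -0.6, -0.1]
grip_width: 0.0566
```

Emit:
carry_out(
  deltas=[
    {"x": 0,"y": 0,"z": 0,"wx": 0,"wy": -1,"wz": 0,"jaw": 60},
    {"x": 0,"y": 0,"z": 0,"wx": 0,"wy": -1,"wz": 0,"jaw": 60},
    {"x": 0,"y": 0,"z": 0,"wx": 0,"wy": -1,"wz": 0,"jaw": 60},
    {"x": 0,"y": 0,"z": 0,"wx": 0,"wy": -1,"wz": 0,"jaw": 60},
    {"x": 0,"y": 0,"z": 0,"wx": 0,"wy": -1,"wz": 0,"jaw": 60},
    {"x": 0,"y": 0,"z": 0,"wx": 0,"wy": -0.45,"wz": 0,"jaw": 60},
    {"x": 0,"y": 0,"z": 0,"wx": 0,"wy": 0,"wz": 0,"jaw": 60},
  ],
)

```text
time_s: 6.35
ee_pos: [0.5277, -0.1374, 0.2854]
eef_rot: [3.141, 0.438, -2.993]
force: [0.1, -0.0, 0.3]
grip_width: 0.0564
```

```bash
cat > look.py <<'E'
from h import *
import sys,pickle
tag=sys.argv[1]
plan([0.53,-0.14,0.27],Rwell(0.15))
c=cam("wrist"); im=ctrl.camera("wrist"); cv2.imwrite(f"pics/{tag}.png",im); pickle.dump(c,open(f"{tag}.pkl","wb"))
for n in sys.argv[2:]:
    for q in ctrl.mark_of("wrist",n)[:2]: print(n,np.round(q['position'][::-1],1),round(q['conf'],2))
E
python3 look.py w3 red_well blue_well shutter_grip start_lever_tip
```

```text
t 6.35 pos [ 0.5277 -0.1374  0.2854] shift units tool(now) [ 0.24 -0.15  0.74] | after turn [ 0.24 -0.15  0.74] | turn units [ 0.    0.02 -0.02] F [ 0.1 -0.   0.3] w 0.0564
red_well [299. 174.] 0.73
blue_well [223.3 179.9] 0.71
shutter_grip [261.5 178.3] 0.64
shutter_grip [385.6 188.6] 0.53
start_lever_tip [385.3 189.1] 0.85
```

View pics/w3.png

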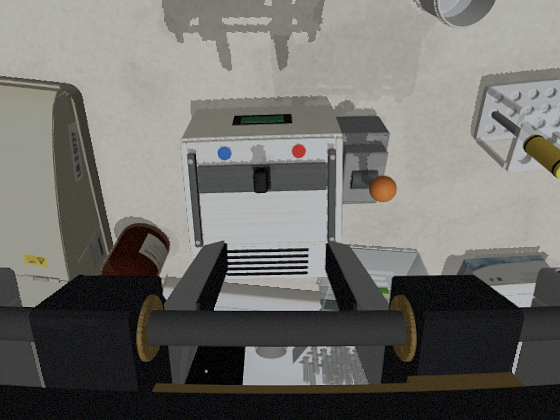

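```bash
python3 - <<'E'
import cv2
im=cv2.imread("pics/w3.png"); cv2.imwrite("pics/w3c.png",cv2.resize(im[90:250,175:405],None,fx=3.4,fy=3.4,interpolation=cv2.INTER_CUBIC))
E
```

```text
(no output)
```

View pics/w3c.png

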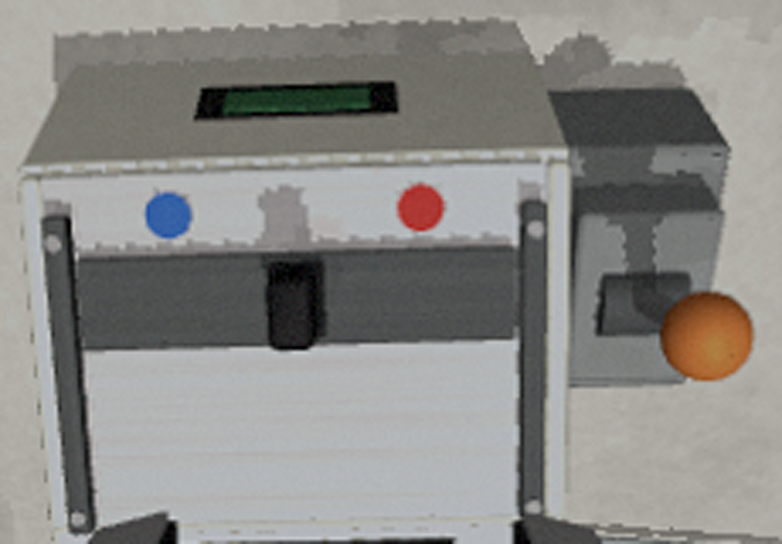

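```bash
cat > fit.py <<'E'
from h import *
import pickle
th=np.radians(25)
def face(u,y,h): # slope coord, y, height out of the face -> console frame
    return np.array([u*np.cos(th)-h*np.sin(th), y, .12+u*np.sin(th)+h*np.cos(th)])
def W(p,X): return R.from_euler('z',p[3]).apply(np.atleast_2d(X))+p[:3]
ball=np.array([.005-.08*np.sin(.5),.119,.082+.08*np.cos(.5)])
if __name__=="__main__":
    w=pickle.load(open("w3.pkl","rb")); s=cam("scene"); t=cam("top")
    f=lambda a,b:(a/3.4+175,b/3.4+90)
    g=lambda a,b:(a/3.4+180,b/3.4+130)
    e=lambda a,b:((a-390)/3.6+280,b/3.9+130)
    def model(p):
        u=p[4];d=p[5]
        return [(w,ball,f(707,336)),(s,ball,e(533,140)),(t,ball,g(497,241)),
         (w,[-.056,.084,.095],f(568,153)),(w,[-.056,-.084,.095],f(22,168)),
         (w,face(d,.04,0),f(421,207)),(w,face(d,-.04,0),f(168,215)),
         (s,face(d,.04,0),e(629,193)),(s,face(d,-.04,0),e(705,158)),
         (t,face(d,.04,0),g(590,251)),(t,face(d,-.04,0),g(683,232)),
         (w,face(u-.015,-.07,.006),f(78,256)),(w,face(u+.015,-.07,.006),f(84,350)),(w,face(u-.015,.07,.006),f(518,246)),(w,face(u+.015,.07,.006),f(518,338))]
    def res(p):
        r=[]
        for c,X,px in model(p): r+=list(proj(c,W(p,X))[0]-px)
        return np.array(r+[p[2]*500])
    q=least_squares(res,[.6,-.135,0,.15,0,-.04],loss='soft_l1')
    print(np.round(q.x,4)); print(np.round(q.fun[:-1].reshape(-1,2),1).tolist())
    p=q.x; np.save("con.npy",p)
    print("wells",W(p,face(p[4],.04,0)),W(p,face(p[4],-.04,0)),"grip",W(p,face(p[4],0,.03)))
    im=cv2.imread("pics/w3.png"); 
    def poly(P,col):
        cv2.polylines(im,[np.int32(np.round(proj(w,W(p,np.array(P)))*8))],True,col,1,cv2.LINE_AA,3)
    u=p[4]
    for h in (.006,.04): poly([face(u+a*.011,b*.007,h) for a,b in((1,1),(1,-1),(-1,-1),(-1,1))],(0,255,0))
    poly([face(u+a*.015,b*.07,.006) for a,b in((1,1),(1,-1),(-1,-1),(-1,1))],(0,255,255))
    poly([[-.056,.084,.095],[-.056,-.084,.095],[-.056,-.084,0],[-.056,.084,0]],(255,0,255))
    cv2.imwrite("pics/w3fit.png",cv2.resize(im[90:250,175:405],None,fx=3.4,fy=3.4,interpolation=cv2.INTER_CUBIC))
E
python3 fit.py
```

```text
[ 0.6018 -0.1405  0.0011  0.1705 -0.0199 -0.0473]
[[0.3, -5.0], [0.2, 0.9], [-0.3, 1.8], [-1.6, 1.8], [1.5, 0.7], [0.2, -0.1], [0.3, -0.9], [-1.3, -0.4], [-0.8, -0.6], [-0.7, -0.2], [-0.1, 0.1], [-1.4, -0.3], [-1.2, -0.3], [0.2, 0.1], [-0.2, 0.9]]
wells [[ 0.57729384 -0.10418192  0.11273715]] [[ 0.59087139 -0.18302131  0.11273715]] grip [[ 0.571588   -0.14575341  0.13992639]]
```

View pics/w3fit.png

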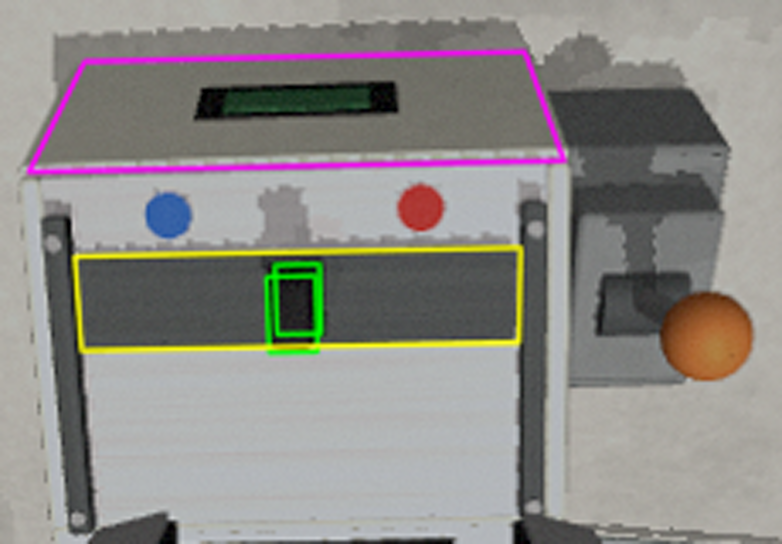

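The overlay matches: the strip's yellow outline and the grip block's green outline lie on the image, and the red dot at crop (421,207) and blue at (168,215) fit to within 1 px. The ball is 5 px off in the wrist view, so I'll re-measure it later. Now I'll grasp the grip.

```bash
python3 - <<'E'
from fit import *
p=np.load("con.npy")
for h in(.07,.014): plan(W(p,face(p[4],0,h))[0],Rwell(p[3]))
E
```

```text
t 6.6 pos [ 0.5289 -0.1373  0.2855] shift units tool(now) [ 1.21 -0.76  5.46] | after turn [ 1.24 -0.78  5.46] | turn units [-0.1  -0.02 -0.22] F [ 0.5 -0.9  0.3] w 0.0565
t 6.6 pos [ 0.5289 -0.1373  0.2855] shift units tool(now) [ 1.21 -0.74  8.26] | after turn [ 1.24 -0.78  8.26] | turn units [-0.1  -0.02 -0.22] F [ 0.5 -0.9  0.3] w 0.0565
```

Emit:
carry_out(
  deltas=[
    {"x": 0,"y": 0,"z": 0,"wx": -0.1,"wy": 0,"wz": -0.22,"jaw": 45},
    {"x": 0.62,"y": -0.39,"z": 0.73,"wx": 0,"wy": 0,"wz": 0,"jaw": 45},
    {"x": 0.62,"y": -0.39,"z": 0.73,"wx": 0,"wy": 0,"wz": 0,"jaw": 45},
    {"x": 0,"y": 0,"z": 1,"wx": 0,"wy": 0,"wz": 0,"jaw": 45},
    {"x": 0,"y": 0,"z": 1,"wx": 0,"wy": 0,"wz": 0,"jaw": 45},
    {"x": 0,"y": 0,"z": 1,"wx": 0,"wy": 0,"wz": 0,"jaw": 45},
    {"x": 0,"y": 0,"z": 1,"wx": 0,"wy": 0,"wz": 0,"jaw": 45},
    {"x": 0,"y": 0,"z": 0,"wx": 0,"wy": 0,"wz": 0,"jaw": 45},
  ],
)

```text
time_s: 7.27
ee_pos: [0.5543, -0.1478, 0.1723]
eef_rot: [3.138, 0.431, -2.972]
force: [-0.7, 0.2, -0.6]
grip_width: 0.0426
```

```bash
python3 - <<'E'
from fit import *
p=np.load("con.npy")
plan(W(p,face(p[4],0,.014))[0],Rwell(p[3]))
cv2.imwrite("pics/w4.png",ctrl.camera("wrist"))
E
```

```text
t 7.27 pos [ 0.5543 -0.1478  0.1723] shift units tool(now) [-0.12 -0.05  2.63] | after turn [-0.11 -0.04  2.64] | turn units [ 0.04 -0.07 -0.01] F [-0.7  0.2 -0.6] w 0.0426
```

View pics/w4.png

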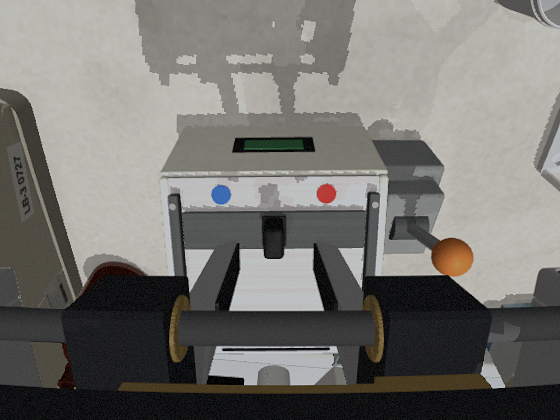

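The grip block (274,238) is centred between the fingers. I'll go down, close and slide.

Emit:
carry_out(
  deltas=[
    {"x": -0.1,"y": 0,"z": 0.9,"wx": 0,"wy": 0,"wz": 0,"jaw": 45},
    {"x": 0,"y": 0,"z": 0.9,"wx": 0,"wy": 0,"wz": 0,"jaw": 45},
    {"x": 0,"y": 0,"z": 0.8,"wx": 0,"wy": 0,"wz": 0,"jaw": 45},
    {"x": 0,"y": 0,"z": 0,"wx": 0,"wy": 0,"wz": 0,"jaw": 5},
    {"x": 0,"y": 0,"z": 0,"wx": 0,"wy": 0,"wz": 0,"jaw": 5},
    {"x": 0,"y": 0,"z": 0,"wx": 0,"wy": 0,"wz": 0,"jaw": 5},
    {"x": 0,"y": 0,"z": 0,"wx": 0,"wy": 0,"wz": 0,"jaw": 5},
    {"x": 0,"y": 0,"z": 0,"wx": 0,"wy": 0,"wz": 0,"jaw": 5},
  ],
  squeeze=15,
)

```text
time_s: 7.98
ee_pos: [0.5782, -0.1455, 0.1312]
eef_rot: [-3.139, 0.438, -2.971]
force: [-1.8, -3.6, 2.1]
grip_width: 0.0141
```

Emit:
carry_out(
  deltas=[
    {"x": -0.4,"y": 0,"z": 0,"wx": 0,"wy": 0,"wz": 0,"jaw": 5},
    {"x": -0.4,"y": 0,"z": 0,"wx": 0,"wy": 0,"wz": 0,"jaw": 5},
    {"x": -0.4,"y": 0,"z": 0,"wx": 0,"wy": 0,"wz": 0,"jaw": 5},
    {"x": -0.4,"y": 0,"z": 0,"wx": 0,"wy": 0,"wz": 0,"jaw": 5},
    {"x": -0.4,"y": 0,"z": 0,"wx": 0,"wy": 0,"wz": 0,"jaw": 5},
    {"x": -0.1,"y": 0,"z": 0,"wx": 0,"wy": 0,"wz": 0,"jaw": 5},
    {"x": 0,"y": 0,"z": 0,"wx": 0,"wy": 0,"wz": 0,"jaw": 5},
  ],
)

```text
time_s: 8.57
ee_pos: [0.6153, -0.1387, 0.1484]
eef_rot: [-3.141, 0.435, -2.97]
force: [-9.9, -3.0, 6.3]
grip_width: 0.0142
```

It travelled 41 mm and 10 N built up at the stop. Release and retract.

Emit:
carry_out(
  deltas=[
    {"x": 0.05,"y": 0,"z": 0,"wx": 0,"wy": 0,"wz": 0,"jaw": 45},
    {"x": 0,"y": 0,"z": 0,"wx": 0,"wy": 0,"wz": 0,"jaw": 45},
    {"x": 0,"y": 0,"z": 0,"wx": 0,"wy": 0,"wz": 0,"jaw": 45},
    {"x": 0,"y": 0,"z": -1,"wx": 0,"wy": 0,"wz": 0,"jaw": 45},
    {"x": 0,"y": 0,"z": -1,"wx": 0,"wy": 0,"wz": 0,"jaw": 45},
    {"x": 0,"y": 0,"z": -1,"wx": 0,"wy": 0,"wz": 0,"jaw": 45},
    {"x": 0.5,"y": 0,"z": -1,"wx": 0,"wy": 0,"wz": 0,"jaw": 45},
    {"x": 0.7,"y": 0,"z": -1,"wx": 0,"wy": 0,"wz": 0,"jaw": 45},
    {"x": 0.7,"y": 0,"z": -1,"wx": 0,"wy": 0,"wz": 0,"jaw": 45},
    {"x": 0.7,"y": 0,"z": -1,"wx": 0,"wy": 0,"wz": 0,"jaw": 45},
    {"x": 0.7,"y": 0,"z": 0,"wx": 0,"wy": 0,"wz": 0,"jaw": 60},
    {"x": 0,"y": 0,"z": 0,"wx": 0,"wy": 0,"wz": 0,"jaw": 60},
  ],
)

```text
time_s: 9.57
ee_pos: [0.4959, -0.1589, 0.2464]
eef_rot: [-3.141, 0.437, -2.972]
force: [0.6, -0.5, -1.3]
grip_width: 0.0525
```

```bash
python3 look.py w5 red_well blue_well shutter_grip start_lever_tip; python3 - <<'E'
import cv2
im=cv2.imread("pics/w5.png"); cv2.imwrite("pics/w5c.png",cv2.resize(im[130:290,160:430],None,fx=2.9,fy=2.9,interpolation=cv2.INTER_CUBIC))
E
```

```text
t 9.57 pos [ 0.4959 -0.1589  0.2464] shift units tool(now) [-2.17  0.64 -0.29] | after turn [-2.15  0.68 -0.3 ] | turn units [0.09 0.   0.23] F [ 0.6 -0.5 -1.3] w 0.0525
red_well [315.7 222.3] 0.58
blue_well [236.4 224.3] 0.63
shutter_grip [275.3 266.9] 0.68
start_lever_tip [404.4 243.5] 0.87
```

View pics/w5c.png

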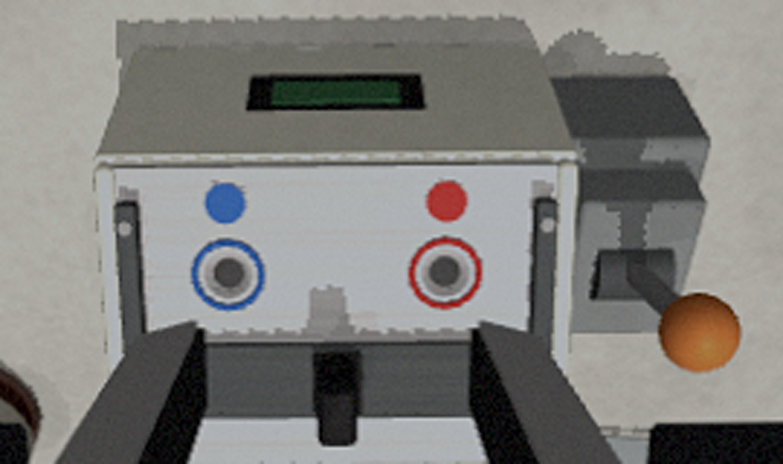

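The shutter is back and both ringed wells show, blue at (238.6,224.5) and red at (313.4,223.8). I'll refine the console pose from both wrist views and check the shutter travel.

```bash
cat > fit2.py <<'E'
from fit import *
w=pickle.load(open("w3.pkl","rb"));v=pickle.load(open("w5.pkl","rb")); s=cam("scene"); t=cam("top")
f=lambda a,b:(a/3.4+175,b/3.4+90)
g=lambda a,b:(a/3.4+180,b/3.4+130)
e=lambda a,b:((a-390)/3.6+280,b/3.9+130)
k=lambda a,b:(a/2.9+160,b/2.9+130)
def bal(a): return np.array([.005+.08*np.sin(a-.5),.119,.082+.08*np.cos(a-.5)])
def model(p):
    u=p[4];d=p[5]; n=p[6]; a=p[7]
    return [(w,bal(a),f(707,336)),(v,bal(a),k(700,332)),(s,bal(a),e(533,140)),(t,bal(a),g(497,241)),
     (w,[-.056,.084,.095],f(568,153)),(w,[-.056,-.084,.095],f(22,168)),
     (v,[-.056,.084,.095],k(577,155)),(v,[-.056,-.084,.095],k(97,157)),
     (w,face(d,.04,0),f(421,207)),(w,face(d,-.04,0),f(168,215)),
     (v,face(d,.04,0),k(446,201)),(v,face(d,-.04,0),k(225.5,203)),
     (v,face(u,.04,0),k(445,272)),(v,face(u,-.04,0),k(228,274)),
     (s,face(d,.04,0),e(629,193)),(s,face(d,-.04,0),e(705,158)),
     (t,face(d,.04,0),g(590,251)),(t,face(d,-.04,0),g(683,232)),
     (w,face(u-.015,-.07,.006),f(78,256)),(w,face(u+.015,-.07,.006),f(84,350)),(w,face(u-.015,.07,.006),f(518,246)),(w,face(u+.015,.07,.006),f(518,338)),
     (v,face(u+n-.015,0,.006),k(337,343)),(v,face(u+n+.015,0,.006),k(335,418))]
def res(p):
    r=[]
    for c,X,px in model(p): r+=list(proj(c,W(p,X))[0]-px)
    return np.array(r+[p[2]*500])
q=least_squares(res,[.6,-.135,0,.15,0,-.04,.04,0],loss='soft_l1')
p=q.x; print(np.round(p,4)); print(np.round(q.fun[:-1].reshape(-1,2),1).tolist())
np.save("con.npy",p)
print("wells",W(p,face(p[4],.04,0)),W(p,face(p[4],-.04,0)),"ball",W(p,bal(p[7])))
print(tri([(w,f(707,336)),(v,k(700,332)),(s,e(533,140))]))
E
python3 fit2.py
```

```text
[ 6.000e-01 -1.408e-01  5.000e-04  1.780e-01 -1.810e-02 -4.510e-02
  3.960e-02  9.010e-02]
[[0.2, -0.3], [-0.1, -0.0], [-0.9, -0.7], [-0.5, 0.3], [-1.8, -0.6], [1.1, -0.6], [-1.9, 0.3], [1.2, 0.6], [-0.0, -0.0], [0.0, -0.4], [0.3, -0.1], [-0.1, -0.4], [0.2, 0.3], [-0.1, 0.0], [-1.1, -0.6], [-0.9, -0.8], [-0.6, -0.2], [-0.1, -0.1], [-1.5, -0.0], [-1.1, -0.0], [0.1, -0.5], [-0.1, 0.4], [-0.1, -0.1], [0.8, 0.1]]
wells [[ 0.57676049 -0.10432684  0.11288692]] [[ 0.59092197 -0.18306345  0.11288692]] ball [[ 0.55249278 -0.02842398  0.15592265]]
(array([ 0.55173013, -0.02903251,  0.15580784]), [array([-0.2, -1.1]), array([-0.4, -0.7]), array([-0.5, -0.6])])
```

```bash
python3 - <<'E'
from fit import *
plan([.4512,.3297,.26],Rdown(.178))
E
```

```text
t 9.82 pos [ 0.4979 -0.1584  0.2458] shift units tool(now) [-1.98 24.45  0.14] | after turn [-2.03 24.43 -0.71] | turn units [-0.02  5.45 -0.09] F [-0.4  0.8  1. ] w 0.0561
```

Emit:
carry_out(
  deltas=[
    {"x": 0,"y": 0,"z": -0.7,"wx": 0,"wy": 1,"wz": 0,"jaw": 60},
    {"x": 0,"y": 0,"z": 0,"wx": 0,"wy": 1,"wz": 0,"jaw": 60},
    {"x": 0,"y": 0,"z": 0,"wx": 0,"wy": 1,"wz": 0,"jaw": 60},
    {"x": 0,"y": 0,"z": 0,"wx": 0,"wy": 1,"wz": 0,"jaw": 60},
    {"x": 0,"y": 0,"z": 0,"wx": 0,"wy": 1,"wz": 0,"jaw": 60},
    {"x": 0,"y": 0,"z": 0,"wx": 0,"wy": 0.45,"wz": 0,"jaw": 60},
    {"x": -0.1,"y": 1,"z": 0,"wx": 0,"wy": 0,"wz": 0,"jaw": 60},
    {"x": -0.1,"y": 1,"z": 0,"wx": 0,"wy": 0,"wz": 0,"jaw": 60},
    {"x": -0.1,"y": 1,"z": 0,"wx": 0,"wy": 0,"wz": 0,"jaw": 60},
    {"x": -0.1,"y": 1,"z": 0,"wx": 0,"wy": 0,"wz": 0,"jaw": 60},
    {"x": -0.1,"y": 1,"z": 0,"wx": 0,"wy": 0,"wz": 0,"jaw": 60},
    {"x": -0.1,"y": 1,"z": 0,"wx": 0,"wy": 0,"wz": 0,"jaw": 60},
  ],
)

```text
time_s: 10.82
ee_pos: [0.4832, -0.038, 0.2584]
eef_rot: [-3.142, -0.001, -2.971]
force: [0.3, 0.2, -0.1]
grip_width: 0.0565
```

Emit:
carry_out(
  deltas=[
    {"x": -0.1,"y": 1,"z": 0,"wx": 0,"wy": 0,"wz": 0,"jaw": 60},
    {"x": -0.1,"y": 1,"z": 0,"wx": 0,"wy": 0,"wz": 0,"jaw": 60},
    {"x": -0.1,"y": 1,"z": 0,"wx": 0,"wy": 0,"wz": 0,"jaw": 60},
    {"x": -0.1,"y": 1,"z": 0,"wx": 0,"wy": 0,"wz": 0,"jaw": 60},
    {"x": -0.1,"y": 1,"z": 0,"wx": 0,"wy": 0,"wz": 0,"jaw": 60},
    {"x": -0.1,"y": 1,"z": 0,"wx": 0,"wy": 0,"wz": 0,"jaw": 60},
    {"x": -0.1,"y": 1,"z": 0,"wx": 0,"wy": 0,"wz": 0,"jaw": 60},
    {"x": -0.1,"y": 1,"z": 0,"wx": 0,"wy": 0,"wz": 0,"jaw": 60},
    {"x": -0.1,"y": 1,"z": 0,"wx": 0,"wy": 0,"wz": 0,"jaw": 60},
    {"x": -0.1,"y": 1,"z": 0,"wx": 0,"wy": 0,"wz": 0,"jaw": 60},
    {"x": -0.1,"y": 1,"z": 0,"wx": 0,"wy": 0,"wz": 0,"jaw": 60},
    {"x": 0,"y": 1,"z": 0,"wx": 0,"wy": 0,"wz": 0,"jaw": 60},
  ],
)

```text
time_s: 11.82
ee_pos: [0.464, 0.2025, 0.2582]
eef_rot: [-3.141, -0.001, -2.971]
force: [0.2, 0.2, 1.6]
grip_width: 0.0566
```

Emit:
carry_out(
  deltas=[
    {"x": 0,"y": 1,"z": 0,"wx": 0,"wy": 0,"wz": 0,"jaw": 60},
    {"x": 0,"y": 1,"z": 0,"wx": 0,"wy": 0,"wz": 0,"jaw": 60},
    {"x": 0,"y": 1,"z": 0,"wx": 0,"wy": 0,"wz": 0,"jaw": 60},
    {"x": 0,"y": 1,"z": 0,"wx": 0,"wy": 0,"wz": 0,"jaw": 60},
    {"x": 0,"y": 1,"z": 0,"wx": 0,"wy": 0,"wz": 0,"jaw": 60},
    {"x": 0,"y": 0.6,"z": 0,"wx": 0,"wy": 0,"wz": 0,"jaw": 60},
    {"x": 0,"y": 0,"z": 0,"wx": 0,"wy": 0,"wz": 0,"jaw": 60},
  ],
)

```text
time_s: 12.4
ee_pos: [0.4444, 0.3133, 0.258]
eef_rot: [-3.141, -0.001, -2.969]
force: [-0.6, -0.6, 0.7]
grip_width: 0.0563
```

```bash
python3 look.py w6 red_probe; python3 - <<'E'
from h import *
plan([.4512,.3297,.26],Rdown(.178))
im=cv2.imread("pics/w6.png"); cv2.imwrite("pics/w6c.png",cv2.resize(im[130:300,160:420],None,fx=3,fy=3,interpolation=cv2.INTER_CUBIC))
E
```

```text
t 12.4 pos [0.4444 0.3133 0.258 ] shift units tool(now) [ -0.32 -23.06  -0.59] | after turn [ -1.02 -23.05  -0.19] | turn units [ 0.06 -5.46  0.28] F [-0.6 -0.6  0.7] w 0.0563
red_probe [289.  209.9] 0.62
t 12.5 pos [0.4449 0.3112 0.2583] shift units tool(now) [-0.47  0.86 -0.09] | after turn [-0.47  0.85 -0.09] | turn units [-0.01 -0.01 -0.08] F [-0.1 -0.6 -0.4] w 0.0564
```

View pics/w6c.png

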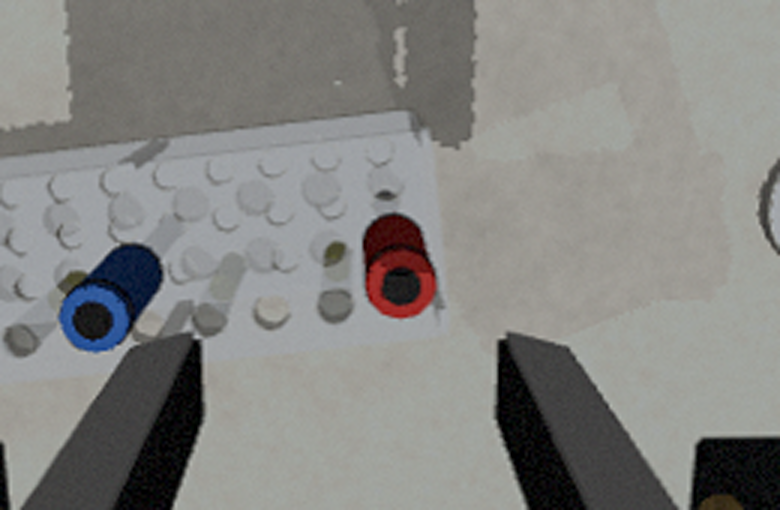

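```bash
python3 - <<'E'
from h import *
import pickle
w=pickle.load(open("w6.pkl","rb")); s=cam("scene"); t=cam("top")
for n,a,b,d in (("red",(294,225.3),(185,232.3),(194.4,241.5)),("blue",(191,236.7),(225,212.7),(227,231.5))):
    print(n,tri([(w,a),(s,b),(t,d)]),tri([(w,a),(s,b)])[0],onz(w,a,.1505))
X=onz(w,(294,225.3),.1505)
plan([X[0],X[1],.109],Rdown(.178))
E
```

```text
red (array([0.45167825, 0.32890862, 0.14912724]), [array([-2.5, -1.5]), array([-0.4,  0. ]), array([-0.7, -0.2])]) [0.45181807 0.32980835 0.14956085] [0.45234238 0.33125422 0.1505    ]
blue (array([0.47773678, 0.23934083, 0.14944909]), [array([-0.8, -2.1]), array([-0.4, -0.1]), array([-0.2, -0.5])]) [0.47987768 0.23886188 0.14780806] [0.47928199 0.24048738 0.1505    ]
t 12.5 pos [0.4449 0.3112 0.2583] shift units tool(now) [-0.54  0.93  7.46] | after turn [-0.54  0.92  7.46] | turn units [-0.01 -0.01 -0.08] F [-0.1 -0.6 -0.4] w 0.0564
```

Emit:
carry_out(
  deltas=[
    {"x": -0.53,"y": 0.9,"z": 0,"wx": 0,"wy": 0,"wz": 0,"jaw": 60},
    {"x": 0,"y": 0,"z": 1,"wx": 0,"wy": 0,"wz": 0,"jaw": 60},
    {"x": 0,"y": 0,"z": 1,"wx": 0,"wy": 0,"wz": 0,"jaw": 60},
    {"x": 0,"y": 0,"z": 1,"wx": 0,"wy": 0,"wz": 0,"jaw": 60},
    {"x": 0,"y": 0,"z": 1,"wx": 0,"wy": 0,"wz": 0,"jaw": 60},
    {"x": 0,"y": 0,"z": 0,"wx": 0,"wy": 0,"wz": 0,"jaw": 60},
  ],
)

```text
time_s: 13.0
ee_pos: [0.4514, 0.329, 0.1751]
eef_rot: [-3.139, -0.005, -2.972]
force: [-0.6, 0.2, -0.8]
grip_width: 0.0564
```

```bash
python3 - <<'E'
from h import *
plan([.452,.3305,.109],Rdown(.178))
cv2.imwrite("pics/w7.png",ctrl.camera("wrist"))
E
```

```text
t 13.0 pos [0.4514 0.329  0.1751] shift units tool(now) [-0.06  0.08  3.3 ] | after turn [-0.04  0.07  3.3 ] | turn units [-0.03 -0.06 -0.11] F [-0.6  0.2 -0.8] w 0.0564
```

View pics/w7.png

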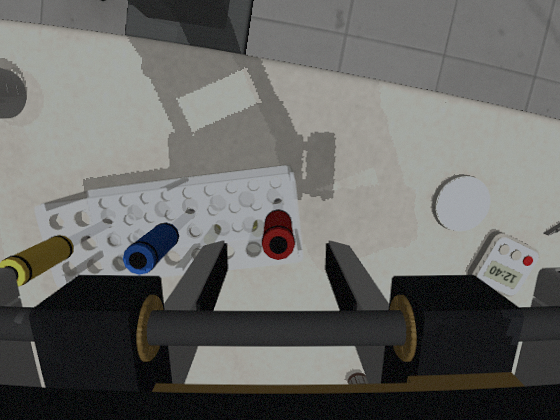

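The red head at (278,240) is centred between the fingers. I'll go down and grasp.

Emit:
carry_out(
  deltas=[
    {"x": -0.05,"y": 0.05,"z": 1,"wx": 0,"wy": 0,"wz": 0,"jaw": 60},
    {"x": 0,"y": 0,"z": 1,"wx": 0,"wy": 0,"wz": 0,"jaw": 60},
    {"x": 0,"y": 0,"z": 0.8,"wx": 0,"wy": 0,"wz": 0,"jaw": 60},
    {"x": 0,"y": 0,"z": 0.4,"wx": 0,"wy": 0,"wz": 0,"jaw": 60},
    {"x": 0,"y": 0,"z": 0,"wx": 0,"wy": 0,"wz": 0,"jaw": 10},
    {"x": 0,"y": 0,"z": 0,"wx": 0,"wy": 0,"wz": 0,"jaw": 10},
    {"x": 0,"y": 0,"z": 0,"wx": 0,"wy": 0,"wz": 0,"jaw": 10},
    {"x": 0,"y": 0,"z": 0,"wx": 0,"wy": 0,"wz": 0,"jaw": 10},
    {"x": 0,"y": 0,"z": 0,"wx": 0,"wy": 0,"wz": 0,"jaw": 10},
    {"x": 0,"y": 0,"z": 0,"wx": 0,"wy": 0,"wz": 0,"jaw": 10},
  ],
  squeeze=30,
)

```text
time_s: 13.88
ee_pos: [0.4533, 0.3321, 0.1153]
eef_rot: [3.141, 0.001, -2.971]
force: [-0.8, -1.5, 5.4]
grip_width: 0.0214
```

Emit:
carry_out(
  deltas=[
    {"x": 0,"y": 0,"z": -0.5,"wx": 0,"wy": 0,"wz": 0,"jaw": 10},
    {"x": 0,"y": 0,"z": -1,"wx": 0,"wy": 0,"wz": 0,"jaw": 10},
    {"x": 0,"y": 0,"z": -1,"wx": 0,"wy": 0,"wz": 0,"jaw": 10},
    {"x": 0,"y": 0,"z": -1,"wx": 0,"wy": 0,"wz": 0,"jaw": 10},
    {"x": 0,"y": 0,"z": -1,"wx": 0,"wy": 0,"wz": 0,"jaw": 10},
    {"x": 0,"y": 0,"z": -1,"wx": 0,"wy": 0,"wz": 0,"jaw": 10},
    {"x": 0,"y": 0,"z": -1,"wx": 0,"wy": 0,"wz": 0,"jaw": 10},
    {"x": 0,"y": 0,"z": -1,"wx": 0,"wy": 0,"wz": 0,"jaw": 10},
    {"x": 0,"y": 0,"z": -1,"wx": 0,"wy": 0,"wz": 0,"jaw": 10},
    {"x": 0,"y": 0,"z": -1,"wx": 0,"wy": 0,"wz": 0,"jaw": 10},
    {"x": 0,"y": 0,"z": -0.5,"wx": 0,"wy": 0,"wz": 0,"jaw": 10},
    {"x": 0,"y": 0,"z": 0,"wx": 0,"wy": 0,"wz": 0,"jaw": 10},
  ],
)

```text
time_s: 14.88
ee_pos: [0.4534, 0.3322, 0.3173]
eef_rot: [3.14, 0.004, -2.971]
force: [1.0, 0.9, -0.4]
grip_width: 0.0212
```

```bash
python3 - <<'E'
from fit import *
p=np.load("con.npy")
plan(W(p,face(p[4],.04,.139))[0],Rwell(p[3]))
cv2.imwrite("pics/s8.png",ctrl.camera("scene"))
E
```

```text
t 14.88 pos [0.4534 0.3322 0.3173] shift units tool(now) [  0.58 -22.59   3.89] | after turn [  2.32 -22.58   3.24] | turn units [-0.   -5.41 -0.09] F [ 1.   0.9 -0.4] w 0.0212
```

View pics/s8.png

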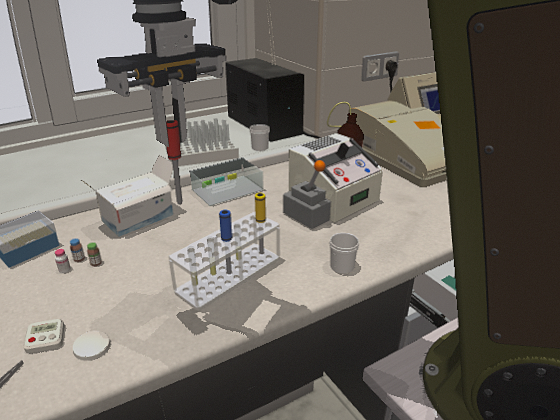

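The red probe hangs straight in the gripper at (173,140), its tip clear of everything at (180,200). Carry it over.

Emit:
carry_out(
  deltas=[
    {"x": 0,"y": -0.6,"z": 0,"wx": 0,"wy": 0,"wz": 0,"jaw": 10},
    {"x": 0,"y": -1,"z": 0,"wx": 0,"wy": 0,"wz": 0,"jaw": 10},
    {"x": 0,"y": -1,"z": 0,"wx": 0,"wy": 0,"wz": 0,"jaw": 10},
    {"x": 0,"y": -1,"z": 0,"wx": 0,"wy": 0,"wz": 0,"jaw": 10},
    {"x": 0,"y": -1,"z": 0,"wx": 0,"wy": 0,"wz": 0,"jaw": 10},
    {"x": 0,"y": -1,"z": 0,"wx": 0,"wy": 0,"wz": 0,"jaw": 10},
    {"x": 0,"y": -1,"z": 0,"wx": 0,"wy": 0,"wz": 0,"jaw": 10},
    {"x": 0,"y": -1,"z": 0,"wx": 0,"wy": 0,"wz": 0,"jaw": 10},
    {"x": 0,"y": -1,"z": 0,"wx": 0,"wy": 0,"wz": 0,"jaw": 10},
    {"x": 0,"y": -1,"z": 0,"wx": 0,"wy": 0,"wz": 0,"jaw": 10},
    {"x": 0,"y": -1,"z": 0,"wx": 0,"wy": 0,"wz": 0,"jaw": 10},
    {"x": 0,"y": -1,"z": 0,"wx": 0,"wy": 0,"wz": 0,"jaw": 10},
  ],
)

```text
time_s: 15.93
ee_pos: [0.492, 0.1016, 0.3133]
eef_rot: [-3.141, -0.002, -2.971]
force: [0.7, 0.1, -0.5]
grip_width: 0.0216
```

Emit:
carry_out(
  deltas=[
    {"x": 0,"y": -1,"z": 0,"wx": 0,"wy": 0,"wz": 0,"jaw": 10},
    {"x": 0,"y": -1,"z": 0,"wx": 0,"wy": 0,"wz": 0,"jaw": 10},
    {"x": 0,"y": -1,"z": 0,"wx": 0,"wy": 0,"wz": 0,"jaw": 10},
    {"x": 0,"y": -1,"z": 0,"wx": 0,"wy": 0,"wz": 0,"jaw": 10},
    {"x": 0,"y": -1,"z": 0,"wx": 0,"wy": 0,"wz": 0,"jaw": 10},
    {"x": 0,"y": -1,"z": 0,"wx": 0,"wy": 0,"wz": 0,"jaw": 10},
    {"x": 0,"y": -1,"z": 0,"wx": 0,"wy": 0,"wz": 0,"jaw": 10},
    {"x": 0,"y": -1,"z": 0,"wx": 0,"wy": 0,"wz": 0,"jaw": 10},
    {"x": 0,"y": -1,"z": 0,"wx": 0,"wy": 0,"wz": 0,"jaw": 10},
    {"x": 0,"y": -1,"z": 0,"wx": 0,"wy": 0,"wz": 0,"jaw": 10},
    {"x": 0,"y": -0.6,"z": 0,"wx": 0,"wy": 0,"wz": 0,"jaw": 10},
    {"x": 0.5,"y": -0.4,"z": 0,"wx": 0,"wy": 0,"wz": 0,"jaw": 10},
  ],
)

```text
time_s: 16.93
ee_pos: [0.5198, -0.1164, 0.3132]
eef_rot: [3.141, -0.002, -2.972]
force: [0.2, 0.8, -0.6]
grip_width: 0.0214
```

Emit:
carry_out(
  deltas=[
    {"x": 0,"y": 0,"z": 0,"wx": 0,"wy": -0.9,"wz": 0,"jaw": 10},
    {"x": 0,"y": 0,"z": 0,"wx": 0,"wy": -0.9,"wz": 0,"jaw": 10},
    {"x": 0,"y": 0,"z": 0,"wx": 0,"wy": -0.9,"wz": 0,"jaw": 10},
    {"x": 0,"y": 0,"z": 0,"wx": 0,"wy": -0.9,"wz": 0,"jaw": 10},
    {"x": 0,"y": 0,"z": 0,"wx": 0,"wy": -0.9,"wz": 0,"jaw": 10},
    {"x": 0,"y": 0,"z": 0,"wx": 0,"wy": -0.9,"wz": -0.1,"jaw": 10},
    {"x": 0,"y": 0,"z": 0,"wx": 0,"wy": 0,"wz": 0,"jaw": 10},
  ],
)

```text
time_s: 17.52
ee_pos: [0.5181, -0.115, 0.3139]
eef_rot: [-3.138, 0.434, -2.963]
force: [-0.9, 0.2, -0.6]
grip_width: 0.0215
```

```bash
python3 - <<'E'
from fit import *
p=np.load("con.npy")
plan(W(p,face(p[4],.04,.139))[0],Rwell(p[3]))
E
```

```text
t 17.52 pos [ 0.5181 -0.115   0.3139] shift units tool(now) [1.54 0.02 3.42] | after turn [1.55 0.01 3.42] | turn units [-0.04 -0.03  0.01] F [-0.9  0.2 -0.6] w 0.0215
```

Emit:
carry_out(
  deltas=[
    {"x": 0.5,"y": 0,"z": 0.8,"wx": 0,"wy": 0,"wz": 0,"jaw": 10},
    {"x": 0.5,"y": 0,"z": 0.9,"wx": 0,"wy": 0,"wz": 0,"jaw": 10},
    {"x": 0.5,"y": 0,"z": 0.9,"wx": 0,"wy": 0,"wz": 0,"jaw": 10},
    {"x": 0.05,"y": 0,"z": 0.5,"wx": 0,"wy": 0,"wz": 0,"jaw": 10},
    {"x": 0,"y": 0,"z": 0,"wx": 0,"wy": 0,"wz": 0,"jaw": 10},
    {"x": 0,"y": 0,"z": 0,"wx": 0,"wy": 0,"wz": 0,"jaw": 10},
  ],
)

```text
time_s: 18.02
ee_pos: [0.518, -0.1156, 0.2458]
eef_rot: [-3.138, 0.431, -2.962]
force: [-0.4, 0.7, -0.6]
grip_width: 0.0213
```

```bash
python3 look.py w9 red_well; python3 - <<'E'
from fit import *
p=np.load("con.npy")
plan(W(p,face(p[4],.04,.139))[0],Rwell(p[3]))
w=pickle.load(open("w9.pkl","rb"))
pos,M,o=cur()
tip=pos+M[:,2]*.109; sh=pos+M[:,2]*.024
im=cv2.imread("pics/w9.png")
well=W(p,face(p[4],.04,0))[0]
for X,c in((tip,(0,255,0)),(sh,(255,255,0)),(well,(255,0,255))):
    u=proj(w,X)[0]; print(u); cv2.drawMarker(im,tuple(np.int32(np.round(u))),c,cv2.MARKER_CROSS,6,1)
cv2.imwrite("pics/w9c.png",cv2.resize(im[130:300,190:420],None,fx=3.4,fy=3.4,interpolation=cv2.INTER_CUBIC))
sc=ctrl.camera("scene"); cv2.imwrite("pics/s9c.png",cv2.resize(sc[60:240,240:440],None,fx=3.5,fy=3.3,interpolation=cv2.INTER_CUBIC))
E
```

```text
t 18.02 pos [ 0.518  -0.1156  0.2458] shift units tool(now) [-0.84 -1.31 -0.94] | after turn [-0.88 -1.3  -0.92] | turn units [ 0.11 -0.07  0.34] F [-0.4  0.7 -0.6] w 0.0213
red_well [275.3 202.1] 0.91
t 18.12 pos [ 0.5183 -0.1157  0.2466] shift units tool(now) [0.12 0.05 0.37] | after turn [0.13 0.04 0.37] | turn units [-0.04 -0.05  0.02] F [-0.3 -0.8 -0.6] w 0.0213
[275.43456261 213.60966802]
[275.31048441 243.71087268]
[276.86234342 203.17642193]
```

View pics/w9c.png

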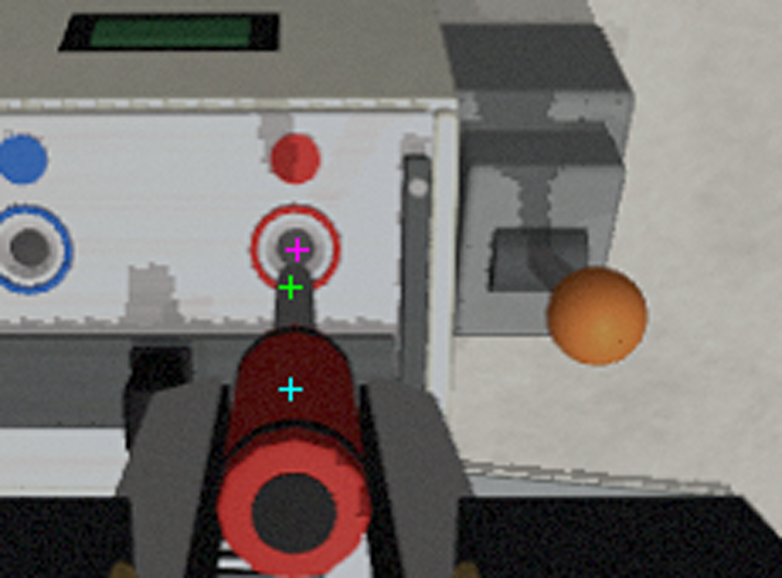

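View pics/s9c.png

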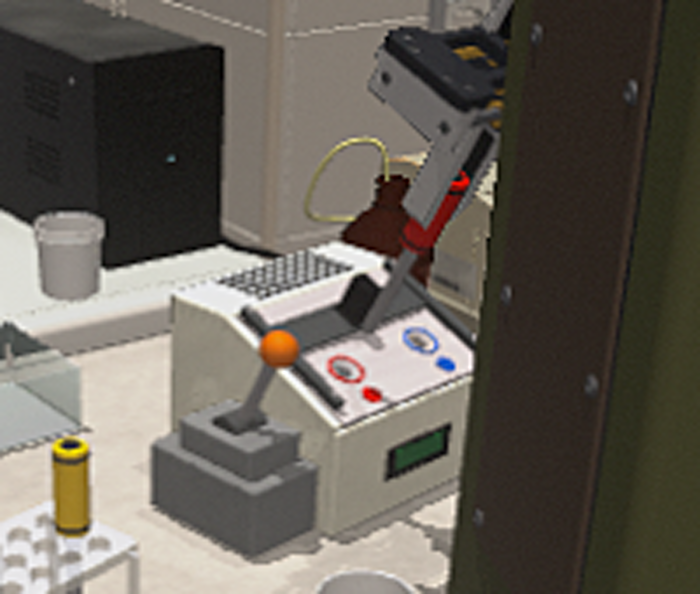

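The tip is at crop (295,275), lined up with the red well's centre (296,249), about 1 mm right of prediction. The scene view confirms the probe is tilted along the well axis. I'll insert in stages.

Emit:
carry_out(
  deltas=[
    {"x": 0.12,"y": 0,"z": 0.4,"wx": 0,"wy": -0.05,"wz": 0,"jaw": 10},
    {"x": 0,"y": 0,"z": 0.5,"wx": 0,"wy": 0,"wz": 0,"jaw": 10},
    {"x": 0,"y": 0,"z": 0.5,"wx": 0,"wy": 0,"wz": 0,"jaw": 10},
    {"x": 0,"y": 0,"z": 0.4,"wx": 0,"wy": 0,"wz": 0,"jaw": 10},
    {"x": 0,"y": 0,"z": 0.4,"wx": 0,"wy": 0,"wz": 0,"jaw": 10},
    {"x": 0,"y": 0,"z": 0.4,"wx": 0,"wy": 0,"wz": 0,"jaw": 10},
    {"x": 0,"y": 0,"z": 0,"wx": 0,"wy": 0,"wz": 0,"jaw": 10},
  ],
)

```text
time_s: 18.75
ee_pos: [0.5377, -0.1121, 0.1958]
eef_rot: [-3.139, 0.435, -2.962]
force: [2.8, 0.1, -1.0]
grip_width: 0.0215
```

```bash
python3 look.py w10; python3 - <<'E'
from fit import *
p=np.load("con.npy")
plan(W(p,face(p[4],.04,.024))[0],Rwell(p[3]))
im=cv2.imread("pics/w10.png")
cv2.imwrite("pics/w10c.png",cv2.resize(im[130:300,190:420],None,fx=3.4,fy=3.4,interpolation=cv2.INTER_CUBIC))
E
```

```text
t 18.75 pos [ 0.5377 -0.1121  0.1958] shift units tool(now) [-1.   -1.31 -3.62] | after turn [-1.03 -1.32 -3.61] | turn units [ 0.12 -0.01  0.33] F [ 2.8  0.1 -1. ] w 0.0215
t 18.8 pos [ 0.5375 -0.1122  0.1966] shift units tool(now) [-0.05  0.05  3.44] | after turn [-0.04  0.04  3.44] | turn units [-0.03 -0.01  0.02] F [ 3.   0.2 -1.8] w 0.0219
```

View pics/w10c.png

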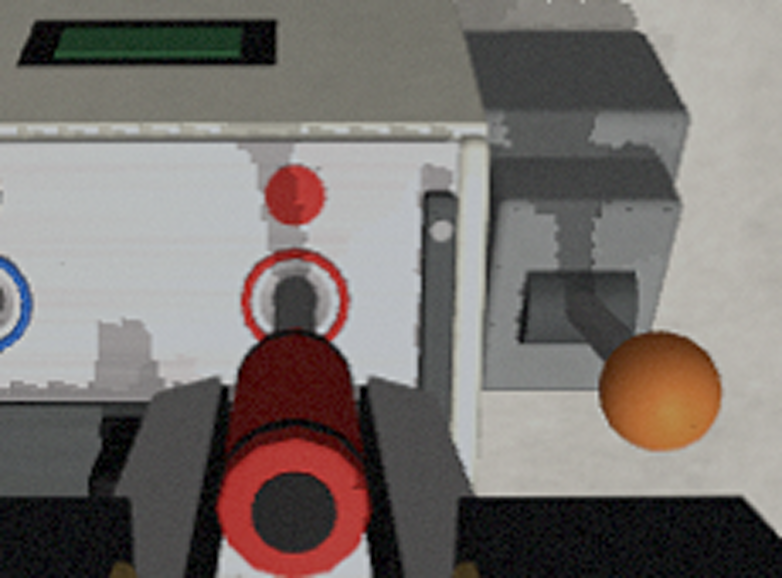

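The stem is in the red well's mouth with about 3 N of side force. I'll continue with a small shift to ease it.

Emit:
carry_out(
  deltas=[
    {"x": -0.06,"y": 0.02,"z": 0.5,"wx": 0,"wy": 0,"wz": 0,"jaw": 10},
    {"x": 0,"y": 0,"z": 0.5,"wx": 0,"wy": 0,"wz": 0,"jaw": 10},
    {"x": 0,"y": 0,"z": 0.5,"wx": 0,"wy": 0,"wz": 0,"jaw": 10},
    {"x": 0,"y": 0,"z": 0.5,"wx": 0,"wy": 0,"wz": 0,"jaw": 10},
    {"x": 0,"y": 0,"z": 0.5,"wx": 0,"wy": 0,"wz": 0,"jaw": 10},
    {"x": 0,"y": 0,"z": 0,"wx": 0,"wy": 0,"wz": 0,"jaw": 10},
  ],
)

```text
time_s: 19.3
ee_pos: [0.5594, -0.1079, 0.1505]
eef_rot: [-3.139, 0.435, -2.963]
force: [4.6, 0.2, -1.0]
grip_width: 0.0214
```

```bash
python3 - <<'E'
from fit import *
p=np.load("con.npy")
plan(W(p,face(p[4],.04,.024))[0],Rwell(p[3]))
E
```

```text
t 19.3 pos [ 0.5594 -0.1079  0.1505] shift units tool(now) [-0.01  0.03  0.88] | after turn [-0.01  0.02  0.88] | turn units [-0.03 -0.02  0.01] F [ 4.6  0.2 -1. ] w 0.0214
```

Emit:
carry_out(
  deltas=[
    {"x": -0.06,"y": 0.02,"z": 0.4,"wx": 0,"wy": 0,"wz": 0,"jaw": 10},
    {"x": 0,"y": 0,"z": 0.3,"wx": 0,"wy": 0,"wz": 0,"jaw": 10},
    {"x": 0,"y": 0,"z": 0.2,"wx": 0,"wy": 0,"wz": 0,"jaw": 10},
    {"x": 0,"y": 0,"z": 0.1,"wx": 0,"wy": 0,"wz": 0,"jaw": 10},
    {"x": 0,"y": 0,"z": 0,"wx": 0,"wy": 0,"wz": 0,"jaw": 10},
  ],
)

```text
time_s: 19.72
ee_pos: [0.5683, -0.1061, 0.1345]
eef_rot: [-3.138, 0.435, -2.962]
force: [0.0, -0.3, -1.5]
grip_width: 0.0214
```

```bash
python3 look.py w11; python3 - <<'E'
from fit import *
p=np.load("con.npy")
plan(W(p,face(p[4],.04,.024))[0],Rwell(p[3]))
im=cv2.imread("pics/w11.png")
cv2.imwrite("pics/w11c.png",cv2.resize(im[130:300,190:420],None,fx=3.4,fy=3.4,interpolation=cv2.INTER_CUBIC))
E
```

```text
t 19.72 pos [ 0.5683 -0.1061  0.1345] shift units tool(now) [-0.87 -1.35 -7.06] | after turn [-0.92 -1.39 -7.05] | turn units [ 0.11 -0.01  0.33] F [ 0.  -0.3 -1.5] w 0.0214
t 19.77 pos [ 0.5684 -0.1062  0.1348] shift units tool(now) [ 0.07  0.02 -0.03] | after turn [ 0.07  0.02 -0.03] | turn units [-0.04 -0.01  0.02] F [ 0.3 -0.7 -0.4] w 0.0214
```

View pics/w11c.png

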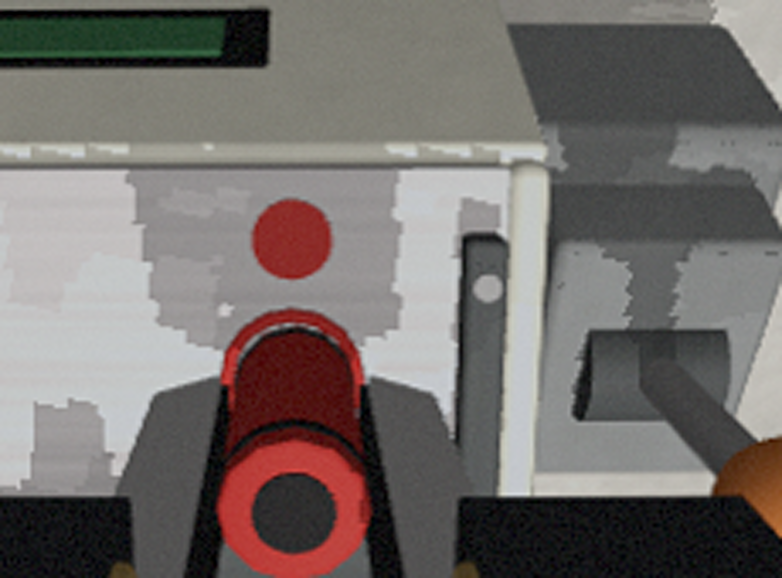

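The shoulder is near the face, but no contact force yet. I'll press on gently.

Emit:
carry_out(
  deltas=[
    {"x": 0,"y": 0,"z": 0.1,"wx": 0,"wy": 0,"wz": 0,"jaw": 10},
    {"x": 0,"y": 0,"z": 0.1,"wx": 0,"wy": 0,"wz": 0,"jaw": 10},
    {"x": 0,"y": 0,"z": 0,"wx": 0,"wy": 0,"wz": 0,"jaw": 10},
  ],
)

```text
time_s: 20.02
ee_pos: [0.5707, -0.106, 0.1337]
eef_rot: [-3.137, 0.439, -2.961]
force: [-14.2, 2.8, 19.7]
grip_width: 0.0217
```

Contact at about 23 N along the axis, so it is seated. Release and retract.

Emit:
carry_out(
  deltas=[
    {"x": 0,"y": 0,"z": 0,"wx": 0,"wy": 0,"wz": 0,"jaw": 55},
    {"x": 0,"y": 0,"z": 0,"wx": 0,"wy": 0,"wz": 0,"jaw": 55},
    {"x": 0,"y": 0,"z": 0,"wx": 0,"wy": 0,"wz": 0,"jaw": 55},
    {"x": 0,"y": 0,"z": -0.6,"wx": 0,"wy": 0,"wz": 0,"jaw": 55},
    {"x": 0,"y": 0,"z": -1,"wx": 0,"wy": 0,"wz": 0,"jaw": 55},
    {"x": 0,"y": 0,"z": -1,"wx": 0,"wy": 0,"wz": 0,"jaw": 55},
    {"x": 0,"y": 0,"z": -1,"wx": 0,"wy": 0,"wz": 0,"jaw": 60},
    {"x": 0,"y": 0,"z": -1,"wx": 0,"wy": 0,"wz": 0,"jaw": 60},
    {"x": 0,"y": 0,"z": -1,"wx": 0,"wy": 0,"wz": 0,"jaw": 60},
    {"x": 0,"y": 0,"z": -1,"wx": 0,"wy": 0,"wz": 0,"jaw": 60},
    {"x": 0,"y": 0,"z": -1,"wx": 0,"wy": 0,"wz": 0,"jaw": 60},
    {"x": 0,"y": 0,"z": 0,"wx": 0,"wy": 0,"wz": 0,"jaw": 60},
  ],
)

```text
time_s: 21.02
ee_pos: [0.5065, -0.1174, 0.2733]
eef_rot: [-3.134, 0.44, -2.961]
force: [0.4, -0.5, 0.2]
grip_width: 0.0562
```

```bash
python3 look.py w12 red_probe; python3 - <<'E'
from fit import *
p=np.load("con.npy")
plan([.4790,.2400,.26],Rdown(p[3]))
w=pickle.load(open("w12.pkl","rb"))
im=cv2.imread("pics/w12.png")
for y,h in((.04,0),(.04,.06)):
    P=np.array([face(p[4]+.011*np.cos(a),y+.011*np.sin(a),h) for a in np.linspace(0,6.28,40)])
    cv2.polylines(im,[np.int32(np.round(proj(w,W(p,P))*8))],True,(0,255,0),1,cv2.LINE_AA,3)
cv2.imwrite("pics/w12c.png",cv2.resize(im[130:300,190:420],None,fx=3.4,fy=3.4,interpolation=cv2.INTER_CUBIC))
sc=ctrl.camera("scene"); cv2.imwrite("pics/s12c.png",cv2.resize(sc[90:240,240:440],None,fx=3.5,fy=3.5,interpolation=cv2.INTER_CUBIC))
E
```

```text
t 21.02 pos [ 0.5065 -0.1174  0.2733] shift units tool(now) [-0.79 -1.32  0.56] | after turn [-0.83 -1.29  0.57] | turn units [0.07 0.05 0.34] F [ 0.4 -0.5  0.2] w 0.0562
red_probe [278.5 197. ] 0.71
t 21.12 pos [ 0.5067 -0.1169  0.2695] shift units tool(now) [-1.45 17.81  1.12] | after turn [-1.8  17.81  0.47] | turn units [-0.05  5.46  0.01] F [-0.1  0.5  0.5] w 0.056
```

View pics/w12c.png

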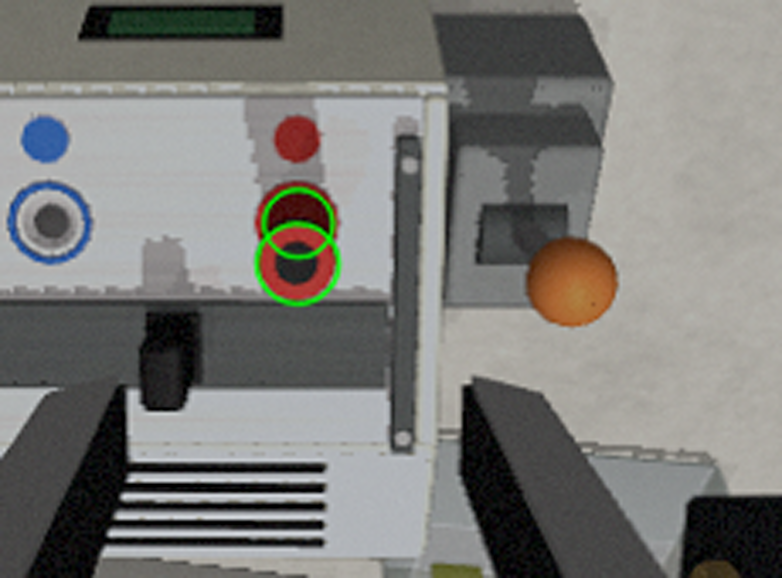

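View pics/s12c.png

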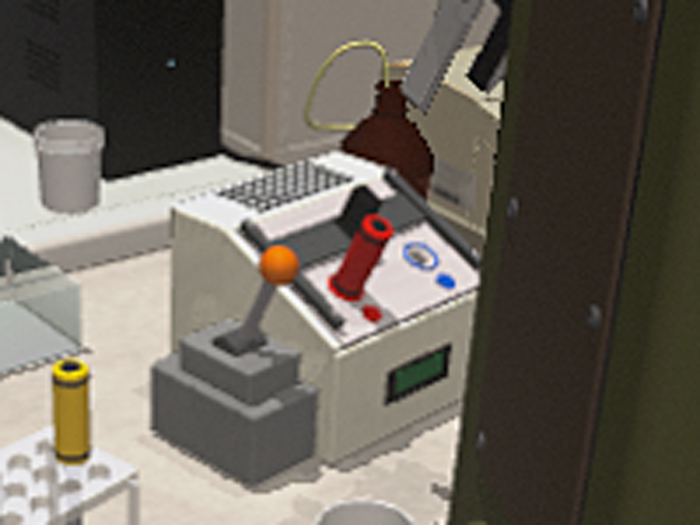

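The red probe is home: its head matches the fully-home model outlines and the shoulder sits on the ring in both views. The shutter stays up. Next, the blue probe.

Emit:
carry_out(
  deltas=[
    {"x": 0,"y": 0,"z": -0.5,"wx": 0,"wy": 1,"wz": 0,"jaw": 60},
    {"x": 0,"y": 0,"z": 0,"wx": 0,"wy": 1,"wz": 0,"jaw": 60},
    {"x": 0,"y": 0,"z": 0,"wx": 0,"wy": 1,"wz": 0,"jaw": 60},
    {"x": 0,"y": 0,"z": 0,"wx": 0,"wy": 1,"wz": 0,"jaw": 60},
    {"x": 0,"y": 0,"z": 0,"wx": 0,"wy": 1,"wz": 0,"jaw": 60},
    {"x": 0,"y": 0,"z": 0,"wx": 0,"wy": 0.46,"wz": 0,"jaw": 60},
    {"x": -0.1,"y": 1,"z": 0,"wx": 0,"wy": 0,"wz": 0,"jaw": 60},
    {"x": -0.1,"y": 1,"z": 0,"wx": 0,"wy": 0,"wz": 0,"jaw": 60},
    {"x": -0.1,"y": 1,"z": 0,"wx": 0,"wy": 0,"wz": 0,"jaw": 60},
    {"x": -0.1,"y": 1,"z": 0,"wx": 0,"wy": 0,"wz": 0,"jaw": 60},
    {"x": -0.1,"y": 1,"z": 0,"wx": 0,"wy": 0,"wz": 0,"jaw": 60},
    {"x": -0.1,"y": 1,"z": 0,"wx": 0,"wy": 0,"wz": 0,"jaw": 60},
  ],
)

```text
time_s: 22.17
ee_pos: [0.4929, 0.0039, 0.2762]
eef_rot: [-3.139, -0.003, -2.963]
force: [0.4, -1.0, 0.3]
grip_width: 0.0566
```

Emit:
carry_out(
  deltas=[
    {"x": -0.1,"y": 1,"z": 0,"wx": 0,"wy": 0,"wz": 0,"jaw": 60},
    {"x": -0.1,"y": 1,"z": 0,"wx": 0,"wy": 0,"wz": 0,"jaw": 60},
    {"x": -0.1,"y": 1,"z": 0,"wx": 0,"wy": 0,"wz": 0,"jaw": 60},
    {"x": -0.1,"y": 1,"z": 0,"wx": 0,"wy": 0,"wz": 0,"jaw": 60},
    {"x": -0.1,"y": 1,"z": 0,"wx": 0,"wy": 0,"wz": 0,"jaw": 60},
    {"x": -0.1,"y": 1,"z": 0,"wx": 0,"wy": 0,"wz": 0,"jaw": 60},
    {"x": -0.1,"y": 1,"z": 0,"wx": 0,"wy": 0,"wz": 0,"jaw": 60},
    {"x": -0.1,"y": 1,"z": 0,"wx": 0,"wy": 0,"wz": 0,"jaw": 60},
    {"x": -0.1,"y": 1,"z": 0,"wx": 0,"wy": 0,"wz": 0,"jaw": 60},
    {"x": -0.1,"y": 1,"z": 0,"wx": 0,"wy": 0,"wz": 0,"jaw": 60},
    {"x": -0.1,"y": 1,"z": 0,"wx": 0,"wy": 0,"wz": 0,"jaw": 60},
    {"x": 0,"y": 0.8,"z": 0,"wx": 0,"wy": 0,"wz": 0,"jaw": 60},
  ],
)

```text
time_s: 23.17
ee_pos: [0.4727, 0.2404, 0.2752]
eef_rot: [-3.138, -0.003, -2.963]
force: [0.5, -0.5, -0.7]
grip_width: 0.056
```

```bash
python3 - <<'E'
from h import *
plan([.4790,.2400,.26],Rdown(.178))
E
```

```text
t 23.17 pos [0.4727 0.2404 0.2752] shift units tool(now) [-0.31 -0.07  0.76] | after turn [-0.31 -0.07  0.76] | turn units [-0.05 -0.04  0.01] F [ 0.5 -0.5 -0.7] w 0.056
```

Emit:
carry_out(
  deltas=[
    {"x": -0.3,"y": 0,"z": 1,"wx": -0.04,"wy": -0.04,"wz": 0,"jaw": 60},
    {"x": 0,"y": 0,"z": 1,"wx": 0,"wy": 0,"wz": 0,"jaw": 60},
    {"x": 0,"y": 0,"z": 1,"wx": 0,"wy": 0,"wz": 0,"jaw": 60},
    {"x": 0,"y": 0,"z": 1,"wx": 0,"wy": 0,"wz": 0,"jaw": 60},
    {"x": 0,"y": 0,"z": 0.9,"wx": 0,"wy": 0,"wz": 0,"jaw": 60},
    {"x": 0,"y": 0,"z": 0,"wx": 0,"wy": 0,"wz": 0,"jaw": 60},
  ],
)

```text
time_s: 23.67
ee_pos: [0.4775, 0.2394, 0.1741]
eef_rot: [-3.14, -0.005, -2.963]
force: [-0.4, 0.7, -1.2]
grip_width: 0.0565
```

```bash
python3 look.py w13; python3 - <<'E'
from fit import *
w=pickle.load(open("w13.pkl","rb"))
plan([.4790,.2400,.110],Rdown(.178))
print(proj(w,[.479,.24,.1505]))
E
```

```text
t 23.67 pos [0.4775 0.2394 0.1741] shift units tool(now) [  0.8  -19.14  -4.76] | after turn [ -1.81 -19.15  -4.44] | turn units [ 0.06 -5.52  0.35] F [-0.4  0.7 -1.2] w 0.0565
t 23.72 pos [0.4782 0.2397 0.1765] shift units tool(now) [-0.05  0.01  3.33] | after turn [-0.04  0.01  3.33] | turn units [-0.01 -0.03  0.  ] F [0.2 0.1 0.5] w 0.0564
[[276.31448363 245.79038832]]
```

View pics/w13.png

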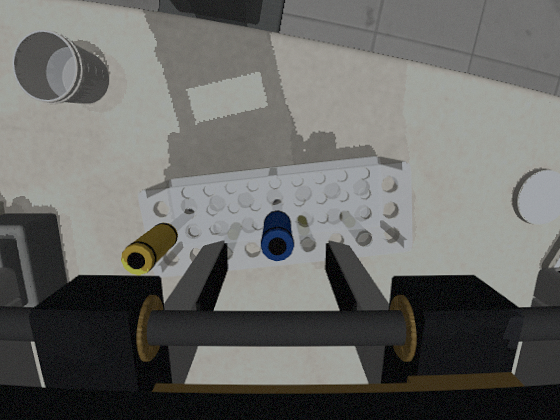

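The blue top at (277,245) matches the prediction. Yellow stays well clear of the fingers. Go down and grasp.

Emit:
carry_out(
  deltas=[
    {"x": -0.04,"y": 0,"z": 1,"wx": 0,"wy": 0,"wz": 0,"jaw": 60},
    {"x": 0,"y": 0,"z": 1,"wx": 0,"wy": 0,"wz": 0,"jaw": 60},
    {"x": 0,"y": 0,"z": 0.9,"wx": 0,"wy": 0,"wz": 0,"jaw": 60},
    {"x": 0,"y": 0,"z": 0.5,"wx": 0,"wy": 0,"wz": 0,"jaw": 60},
    {"x": 0,"y": 0,"z": 0,"wx": 0,"wy": 0,"wz": 0,"jaw": 10},
    {"x": 0,"y": 0,"z": 0,"wx": 0,"wy": 0,"wz": 0,"jaw": 10},
    {"x": 0,"y": 0,"z": 0,"wx": 0,"wy": 0,"wz": 0,"jaw": 10},
    {"x": 0,"y": 0,"z": 0,"wx": 0,"wy": 0,"wz": 0,"jaw": 10},
    {"x": 0,"y": 0,"z": 0,"wx": 0,"wy": 0,"wz": 0,"jaw": 10},
    {"x": 0,"y": 0,"z": 0,"wx": 0,"wy": 0,"wz": 0,"jaw": 10},
  ],
  squeeze=30,
)

```text
time_s: 24.55
ee_pos: [0.4804, 0.2402, 0.1116]
eef_rot: [3.141, 0.003, -2.964]
force: [0.0, -0.3, 4.9]
grip_width: 0.0215
```

Emit:
carry_out(
  deltas=[
    {"x": 0,"y": 0,"z": -0.5,"wx": 0,"wy": 0,"wz": 0,"jaw": 10},
    {"x": 0,"y": 0,"z": -1,"wx": 0,"wy": 0,"wz": 0,"jaw": 10},
    {"x": 0,"y": 0,"z": -1,"wx": 0,"wy": 0,"wz": 0,"jaw": 10},
    {"x": 0,"y": 0,"z": -1,"wx": 0,"wy": 0,"wz": 0,"jaw": 10},
    {"x": 0,"y": 0,"z": -1,"wx": 0,"wy": 0,"wz": 0,"jaw": 10},
    {"x": 0,"y": 0,"z": -1,"wx": 0,"wy": 0,"wz": 0,"jaw": 10},
    {"x": 0,"y": 0,"z": -1,"wx": 0,"wy": 0,"wz": 0,"jaw": 10},
    {"x": 0,"y": 0,"z": -1,"wx": 0,"wy": 0,"wz": 0,"jaw": 10},
    {"x": 0,"y": 0,"z": -1,"wx": 0,"wy": 0,"wz": 0,"jaw": 10},
    {"x": 0,"y": 0,"z": -1,"wx": 0,"wy": 0,"wz": 0,"jaw": 10},
    {"x": 0,"y": 0,"z": -1,"wx": 0,"wy": 0,"wz": 0,"jaw": 10},
    {"x": 0,"y": 0,"z": 0,"wx": 0,"wy": 0,"wz": 0,"jaw": 10},
  ],
)

```text
time_s: 25.55
ee_pos: [0.4801, 0.2402, 0.3255]
eef_rot: [3.14, 0.008, -2.964]
force: [0.0, 0.1, 0.2]
grip_width: 0.0213
```

```bash
python3 - <<'E'
from fit import *
p=np.load("con.npy")
plan(W(p,face(p[4],-.04,.139))[0],Rwell(p[3]))
plan([0.533,-.20,.32],Rdown(p[3]))
E
```

```text
t 25.55 pos [0.4801 0.2402 0.3255] shift units tool(now) [  1.27 -21.81   4.3 ] | after turn [  2.95 -21.81   3.41] | turn units [ 0.02 -5.35 -0.  ] F [0.  0.1 0.2] w 0.0213
t 25.55 pos [0.4801 0.2402 0.3255] shift units tool(now) [  1.3  -22.13   0.24] | after turn [  1.29 -22.13   0.28] | turn units [0.02 0.1  0.  ] F [0.  0.1 0.2] w 0.0213
```

Emit:
carry_out(
  deltas=[
    {"x": 0,"y": -0.6,"z": 0,"wx": 0,"wy": 0,"wz": 0,"jaw": 10},
    {"x": 0,"y": -1,"z": 0,"wx": 0,"wy": 0,"wz": 0,"jaw": 10},
    {"x": 0,"y": -1,"z": 0,"wx": 0,"wy": 0,"wz": 0,"jaw": 10},
    {"x": 0,"y": -1,"z": 0,"wx": 0,"wy": 0,"wz": 0,"jaw": 10},
    {"x": 0,"y": -1,"z": 0,"wx": 0,"wy": 0,"wz": 0,"jaw": 10},
    {"x": 0,"y": -1,"z": 0,"wx": 0,"wy": 0,"wz": 0,"jaw": 10},
    {"x": 0,"y": -1,"z": 0,"wx": 0,"wy": 0,"wz": 0,"jaw": 10},
    {"x": 0,"y": -1,"z": 0,"wx": 0,"wy": 0,"wz": 0,"jaw": 10},
    {"x": 0,"y": -1,"z": 0,"wx": 0,"wy": 0,"wz": 0,"jaw": 10},
    {"x": 0,"y": -1,"z": 0,"wx": 0,"wy": 0,"wz": 0,"jaw": 10},
    {"x": 0,"y": -1,"z": 0,"wx": 0,"wy": 0,"wz": 0,"jaw": 10},
    {"x": 0,"y": -1,"z": 0,"wx": 0,"wy": 0,"wz": 0,"jaw": 10},
  ],
)

```text
time_s: 26.55
ee_pos: [0.5201, 0.0099, 0.3196]
eef_rot: [3.141, 0.0, -2.964]
force: [-0.8, -0.5, -0.5]
grip_width: 0.0217
```

Emit:
carry_out(
  deltas=[
    {"x": 0.1,"y": -1,"z": 0,"wx": 0,"wy": 0,"wz": 0,"jaw": 10},
    {"x": 0.2,"y": -1,"z": 0,"wx": 0,"wy": 0,"wz": 0,"jaw": 10},
    {"x": 0.2,"y": -1,"z": 0,"wx": 0,"wy": 0,"wz": 0,"jaw": 10},
    {"x": 0.2,"y": -1,"z": 0,"wx": 0,"wy": 0,"wz": 0,"jaw": 10},
    {"x": 0.2,"y": -1,"z": 0,"wx": 0,"wy": 0,"wz": 0,"jaw": 10},
    {"x": 0.2,"y": -1,"z": 0,"wx": 0,"wy": 0,"wz": 0,"jaw": 10},
    {"x": 0.2,"y": -1,"z": 0,"wx": 0,"wy": 0,"wz": 0,"jaw": 10},
    {"x": 0,"y": -1,"z": 0,"wx": 0,"wy": 0,"wz": 0,"jaw": 10},
    {"x": 0,"y": -1,"z": 0,"wx": 0,"wy": 0,"wz": 0,"jaw": 10},
    {"x": 0,"y": -0.8,"z": 0,"wx": 0,"wy": 0,"wz": 0,"jaw": 10},
    {"x": 0,"y": -0.4,"z": 0,"wx": 0,"wy": 0,"wz": 0,"jaw": 10},
  ],
)

```text
time_s: 27.47
ee_pos: [0.5307, -0.1958, 0.3197]
eef_rot: [3.141, 0.001, -2.965]
force: [-0.6, 0.3, -0.7]
grip_width: 0.0216
```

Emit:
carry_out(
  deltas=[
    {"x": 0,"y": 0,"z": 0,"wx": 0,"wy": -0.9,"wz": 0,"jaw": 10},
    {"x": 0,"y": 0,"z": 0,"wx": 0,"wy": -0.9,"wz": 0,"jaw": 10},
    {"x": 0,"y": 0,"z": 0,"wx": 0,"wy": -0.9,"wz": 0,"jaw": 10},
    {"x": 0,"y": 0,"z": 0,"wx": 0,"wy": -0.9,"wz": 0,"jaw": 10},
    {"x": 0,"y": 0,"z": 0,"wx": 0,"wy": -0.9,"wz": 0,"jaw": 10},
    {"x": 0,"y": 0,"z": 0,"wx": 0,"wy": -0.9,"wz": 0,"jaw": 10},
    {"x": 0,"y": 0,"z": 0,"wx": 0,"wy": 0,"wz": 0,"jaw": 10},
  ],
)

```text
time_s: 28.05
ee_pos: [0.53, -0.1938, 0.3201]
eef_rot: [3.141, 0.436, -2.965]
force: [-0.1, 0.1, -0.4]
grip_width: 0.0212
```

```bash
python3 - <<'E'
from fit import *
p=np.load("con.npy")
plan(W(p,face(p[4],-.04,.136))[0],Rwell(p[3]))
E
```

```text
t 28.05 pos [ 0.53   -0.1938  0.3201] shift units tool(now) [ 1.58 -0.02  3.9 ] | after turn [ 1.57 -0.01  3.9 ] | turn units [ 0.    0.   -0.02] F [-0.1  0.1 -0.4] w 0.0212
```

Emit:
carry_out(
  deltas=[
    {"x": 0.5,"y": 0,"z": 1,"wx": 0,"wy": 0,"wz": 0,"jaw": 10},
    {"x": 0.5,"y": 0,"z": 1,"wx": 0,"wy": 0,"wz": 0,"jaw": 10},
    {"x": 0.5,"y": 0,"z": 1,"wx": 0,"wy": 0,"wz": 0,"jaw": 10},
    {"x": 0.15,"y": 0,"z": 0.8,"wx": 0,"wy": 0,"wz": 0,"jaw": 10},
    {"x": 0,"y": 0,"z": 0,"wx": 0,"wy": 0,"wz": 0,"jaw": 10},
    {"x": 0,"y": 0,"z": 0,"wx": 0,"wy": 0,"wz": 0,"jaw": 10},
  ],
)

```text
time_s: 28.55
ee_pos: [0.5333, -0.1931, 0.2378]
eef_rot: [3.141, 0.432, -2.963]
force: [0.0, 0.1, 0.5]
grip_width: 0.0215
```

```bash
python3 look.py w14 blue_well; python3 - <<'E'
from fit import *
p=np.load("con.npy")
plan(W(p,face(p[4],-.04,.136))[0],Rwell(p[3]))
w=pickle.load(open("w14.pkl","rb"))
pos,M,o=cur()
tip=pos+M[:,2]*.1056
im=cv2.imread("pics/w14.png")
well=W(p,face(p[4],-.04,0))[0]
for X,c in((tip,(0,255,0)),(well,(255,0,255))):
    u=proj(w,X)[0]; print(u); cv2.drawMarker(im,tuple(np.int32(np.round(u))),c,cv2.MARKER_CROSS,6,1)
cv2.imwrite("pics/w14c.png",cv2.resize(im[130:300,160:390],None,fx=3.4,fy=3.4,interpolation=cv2.INTER_CUBIC))
E
```

```text
t 28.55 pos [ 0.5333 -0.1931  0.2378] shift units tool(now) [-0.96  2.64 -1.33] | after turn [-0.89  2.65 -1.36] | turn units [ 0.16 -0.05  0.32] F [0.  0.1 0.5] w 0.0215
blue_well [270.  207.9] 0.87
t 28.65 pos [ 0.5336 -0.1935  0.2393] shift units tool(now) [0.03 0.01 0.16] | after turn [0.03 0.01 0.16] | turn units [-0.01 -0.02  0.01] F [ 0.3 -0.2 -0.2] w 0.0215
[275.04998883 215.14639594]
[275.30409417 206.80611203]
```

View pics/w14c.png

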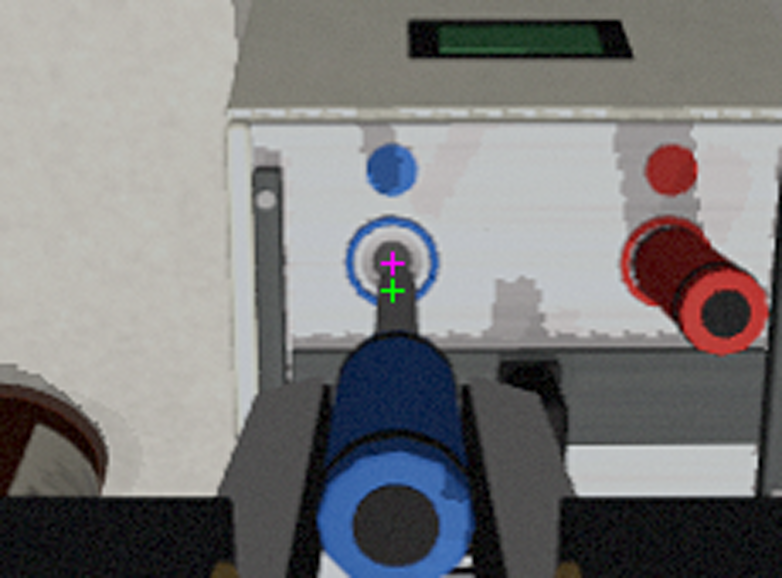

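The blue tip is at crop (396,275), lined up with the blue well (392,262). The red probe is still seated. I'll insert in stages.

Emit:
carry_out(
  deltas=[
    {"x": -0.04,"y": -0.04,"z": 0.4,"wx": 0,"wy": 0,"wz": 0,"jaw": 10},
    {"x": 0,"y": 0,"z": 0.5,"wx": 0,"wy": 0,"wz": 0,"jaw": 10},
    {"x": 0,"y": 0,"z": 0.5,"wx": 0,"wy": 0,"wz": 0,"jaw": 10},
    {"x": 0,"y": 0,"z": 0.4,"wx": 0,"wy": 0,"wz": 0,"jaw": 10},
    {"x": 0,"y": 0,"z": 0.4,"wx": 0,"wy": 0,"wz": 0,"jaw": 10},
    {"x": 0,"y": 0,"z": 0.4,"wx": 0,"wy": 0,"wz": 0,"jaw": 10},
    {"x": 0,"y": 0,"z": 0,"wx": 0,"wy": 0,"wz": 0,"jaw": 10},
  ],
)

```text
time_s: 29.23
ee_pos: [0.556, -0.1899, 0.1897]
eef_rot: [3.141, 0.434, -2.964]
force: [3.3, -0.3, -2.1]
grip_width: 0.0213
```

```bash
python3 look.py w15; python3 - <<'E'
from fit import *
p=np.load("con.npy")
plan(W(p,face(p[4],-.04,.0206))[0],Rwell(p[3]))
im=cv2.imread("pics/w15.png")
cv2.imwrite("pics/w15c.png",cv2.resize(im[130:300,160:390],None,fx=3.4,fy=3.4,interpolation=cv2.INTER_CUBIC))
E
```

```text
t 29.23 pos [ 0.556  -0.1899  0.1897] shift units tool(now) [-0.93  2.69 -4.  ] | after turn [-0.87  2.66 -4.03] | turn units [ 0.16 -0.03  0.31] F [ 3.3 -0.3 -2.1] w 0.0213
t 29.28 pos [ 0.5559 -0.19    0.1904] shift units tool(now) [0.01 0.03 3.24] | after turn [0.02 0.03 3.24] | turn units [ 0.01 -0.03 -0.  ] F [ 3.2  0.5 -0.4] w 0.0213
```

View pics/w15c.png

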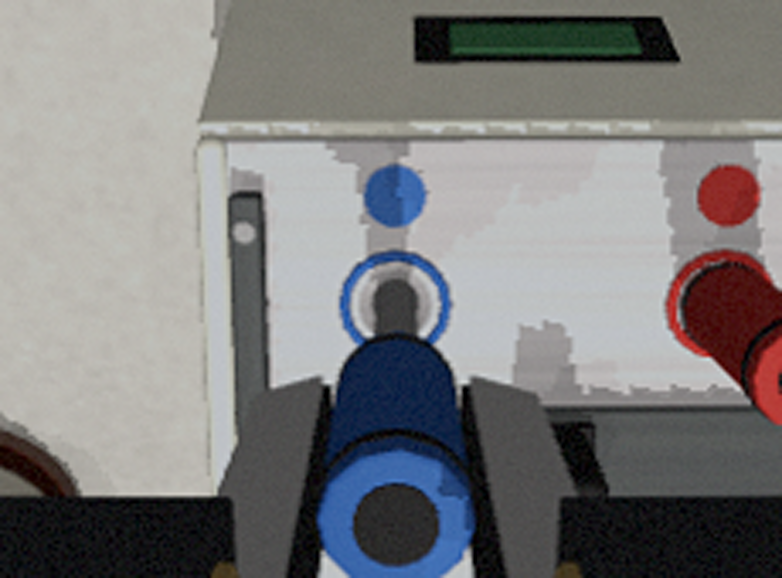

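The stem is centred in the blue well's mouth, with about 3 N of side force. Continue.

Emit:
carry_out(
  deltas=[
    {"x": -0.06,"y": 0,"z": 0.5,"wx": 0,"wy": 0,"wz": 0,"jaw": 10},
    {"x": 0,"y": 0,"z": 0.5,"wx": 0,"wy": 0,"wz": 0,"jaw": 10},
    {"x": 0,"y": 0,"z": 0.5,"wx": 0,"wy": 0,"wz": 0,"jaw": 10},
    {"x": 0,"y": 0,"z": 0.5,"wx": 0,"wy": 0,"wz": 0,"jaw": 10},
    {"x": -0.05,"y": 0,"z": 0.4,"wx": 0,"wy": 0,"wz": 0,"jaw": 10},
    {"x": 0,"y": 0,"z": 0,"wx": 0,"wy": 0,"wz": 0,"jaw": 10},
  ],
)

```text
time_s: 29.78
ee_pos: [0.5775, -0.1857, 0.1464]
eef_rot: [3.14, 0.432, -2.964]
force: [-0.3, -0.3, -0.7]
grip_width: 0.0212
```

```bash
python3 - <<'E'
from fit import *
p=np.load("con.npy")
plan(W(p,face(p[4],-.04,.0206))[0],Rwell(p[3]))
E
```

```text
t 29.78 pos [ 0.5775 -0.1857  0.1464] shift units tool(now) [0.08 0.01 0.78] | after turn [0.09 0.01 0.78] | turn units [ 0.02 -0.05 -0.  ] F [-0.3 -0.3 -0.7] w 0.0212
```

Emit:
carry_out(
  deltas=[
    {"x": 0,"y": 0,"z": 0.4,"wx": 0,"wy": 0,"wz": 0,"jaw": 10},
    {"x": 0,"y": 0,"z": 0.2,"wx": 0,"wy": 0,"wz": 0,"jaw": 10},
    {"x": 0,"y": 0,"z": 0.15,"wx": 0,"wy": 0,"wz": 0,"jaw": 10},
    {"x": 0,"y": 0,"z": 0.1,"wx": 0,"wy": 0,"wz": 0,"jaw": 10},
    {"x": 0,"y": 0,"z": 0,"wx": 0,"wy": 0,"wz": 0,"jaw": 10},
  ],
)

```text
time_s: 30.2
ee_pos: [0.5845, -0.1849, 0.1328]
eef_rot: [3.141, 0.434, -2.964]
force: [0.0, 0.3, -0.5]
grip_width: 0.0214
```

Emit:
carry_out(
  deltas=[
    {"x": 0,"y": 0,"z": 0.1,"wx": 0,"wy": 0,"wz": 0,"jaw": 10},
    {"x": 0,"y": 0,"z": 0.1,"wx": 0,"wy": 0,"wz": 0,"jaw": 10},
    {"x": 0,"y": 0,"z": 0,"wx": 0,"wy": 0,"wz": 0,"jaw": 10},
  ],
)

```text
time_s: 30.45
ee_pos: [0.5864, -0.1849, 0.131]
eef_rot: [-3.141, 0.436, -2.963]
force: [-9.7, 1.0, 13.5]
grip_width: 0.0218
```

Contact at about 16 N along the axis. One small extra press, then release and retract.

Emit:
carry_out(
  deltas=[
    {"x": 0,"y": 0,"z": 0.06,"wx": 0,"wy": 0,"wz": 0,"jaw": 10},
    {"x": 0,"y": 0,"z": 0,"wx": 0,"wy": 0,"wz": 0,"jaw": 50},
    {"x": 0,"y": 0,"z": 0,"wx": 0,"wy": 0,"wz": 0,"jaw": 50},
    {"x": 0,"y": 0,"z": 0,"wx": 0,"wy": 0,"wz": 0,"jaw": 50},
    {"x": 0,"y": 0,"z": -0.6,"wx": 0,"wy": 0,"wz": 0,"jaw": 50},
    {"x": 0,"y": 0,"z": -1,"wx": 0,"wy": 0,"wz": 0,"jaw": 50},
    {"x": 0,"y": 0,"z": -1,"wx": 0,"wy": 0,"wz": 0,"jaw": 50},
    {"x": 0,"y": 0,"z": -1,"wx": 0,"wy": 0,"wz": 0,"jaw": 50},
    {"x": 0,"y": 0,"z": -1,"wx": 0,"wy": 0,"wz": 0,"jaw": 50},
    {"x": 0,"y": 0,"z": -1,"wx": 0,"wy": 0,"wz": 0,"jaw": 50},
    {"x": 0,"y": 0,"z": -1,"wx": 0,"wy": 0,"wz": 0,"jaw": 50},
    {"x": 0,"y": 0,"z": -1,"wx": 0,"wy": 0,"wz": 0,"jaw": 50},
  ],
)

```text
time_s: 31.45
ee_pos: [0.5229, -0.196, 0.2679]
eef_rot: [-3.141, 0.435, -2.964]
force: [1.1, -0.7, 0.6]
grip_width: 0.047
```

```bash
python3 look.py w16 start_lever_tip; python3 - <<'E'
from fit import *
p=np.load("con.npy")
w=pickle.load(open("w16.pkl","rb"))
im=cv2.imread("pics/w16.png")
def bal(a): return np.array([.005+.08*np.sin(a-.5),.119,.082+.08*np.cos(a-.5)])
for y in(.04,-.04):
  for h in (0,.06):
    P=np.array([face(p[4]+.011*np.cos(a),y+.011*np.sin(a),h) for a in np.linspace(0,6.28,40)])
    cv2.polylines(im,[np.int32(np.round(proj(w,W(p,P))*8))],True,(0,255,0),1,cv2.LINE_AA,3)
for a in (0,p[7]): cv2.drawMarker(im,tuple(np.int32(np.round(proj(w,W(p,bal(a)))[0]))),(255,0,0),cv2.MARKER_CROSS,6,1)
cv2.imwrite("pics/w16c.png",cv2.resize(im[110:280,190:420],None,fx=3.4,fy=3.4,interpolation=cv2.INTER_CUBIC))
plan(W(p,bal(p[7]))[0],Rdown(p[3]))
E
```

```text
t 31.45 pos [ 0.5229 -0.196   0.2679] shift units tool(now) [-0.81  2.69  0.26] | after turn [-0.74  2.71  0.23] | turn units [ 0.14 -0.02  0.32] F [ 1.1 -0.7  0.6] w 0.047
t 31.55 pos [ 0.5235 -0.1966  0.27  ] shift units tool(now) [-0.22  8.04  6.37] | after turn [-2.91  8.02  5.7 ] | turn units [-0.05  5.48  0.  ] F [-0.2  0.6 -0.2] w 0.0469
```

View pics/w16c.png

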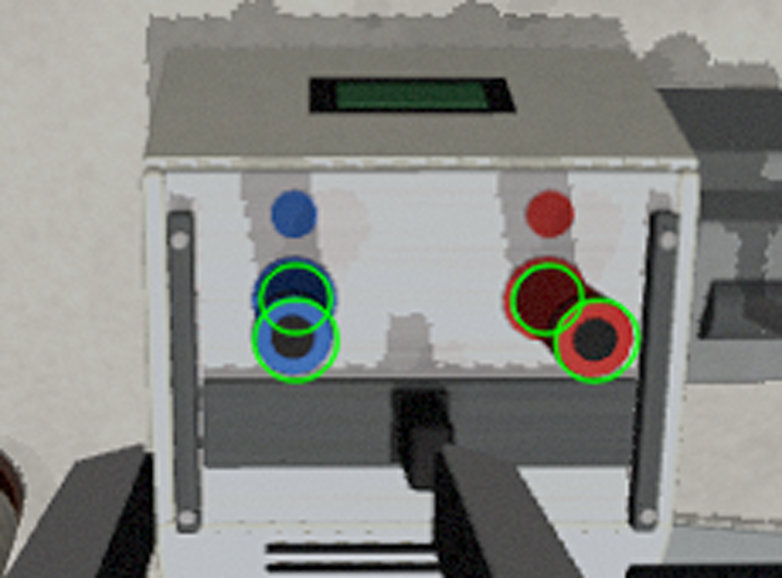

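Both heads match the fully-home outlines, blue at crop (294,338) and red at (595,338). The shutter is still at the top. For the lever, I'll use closed fingers in front of the ball and push away from the robot.

```bash
python3 - <<'E'
from fit import *
p=np.load("con.npy")
for X in([-.09,.120,.26],[-.09,.120,.146],[.03,.12,.146]): print(W(p,X)); plan(W(p,X)[0],Rdown(p[3]))
E
```

```text
[[ 0.49019299 -0.03861311  0.26054936]]
t 31.55 pos [ 0.5235 -0.1966  0.27  ] shift units tool(now) [0.41 8.07 0.3 ] | after turn [0.24 8.07 0.47] | turn units [-0.05  5.48  0.  ] F [-0.2  0.6 -0.2] w 0.0469
[[ 0.49019299 -0.03861311  0.14654936]]
t 31.55 pos [ 0.5235 -0.1966  0.27  ] shift units tool(now) [2.83 8.09 5.46] | after turn [0.24 8.07 6.17] | turn units [-0.05  5.48  0.  ] F [-0.2  0.6 -0.2] w 0.0469
[[ 0.60829789 -0.01737089  0.14654936]]
t 31.55 pos [ 0.5235 -0.1966  0.27  ] shift units tool(now) [-2.6  8.1  8. ] | after turn [-5.76  8.07  6.17] | turn units [-0.05  5.48  0.  ] F [-0.2  0.6 -0.2] w 0.0469
```

Emit:
carry_out(
  deltas=[
    {"x": 0,"y": 0,"z": -0.5,"wx": 0,"wy": 1,"wz": 0,"jaw": 0},
    {"x": 0,"y": 0,"z": 0,"wx": 0,"wy": 1,"wz": 0,"jaw": 0},
    {"x": 0,"y": 0,"z": 0,"wx": 0,"wy": 1,"wz": 0,"jaw": 0},
    {"x": 0,"y": 0,"z": 0,"wx": 0,"wy": 1,"wz": 0,"jaw": 0},
    {"x": 0,"y": 0,"z": 0,"wx": 0,"wy": 1,"wz": 0,"jaw": 0},
    {"x": 0,"y": 0,"z": 0,"wx": 0,"wy": 0.48,"wz": 0,"jaw": 0},
  ],
)

```text
time_s: 32.05
ee_pos: [0.52, -0.1963, 0.2746]
eef_rot: [3.141, -0.009, -2.963]
force: [-0.5, 0.1, -1.5]
grip_width: 0.0101
```

Emit:
carry_out(
  deltas=[
    {"x": 0.2,"y": 1,"z": 0,"wx": 0,"wy": 0,"wz": 0,"jaw": 0},
    {"x": 0,"y": 1,"z": 0,"wx": 0,"wy": 0,"wz": 0,"jaw": 0},
    {"x": 0,"y": 1,"z": 0,"wx": 0,"wy": 0,"wz": 0,"jaw": 0},
    {"x": 0,"y": 1,"z": 0,"wx": 0,"wy": 0,"wz": 0,"jaw": 0},
    {"x": 0,"y": 1,"z": 0,"wx": 0,"wy": 0,"wz": 0,"jaw": 0},
    {"x": 0,"y": 1,"z": 0,"wx": 0,"wy": 0,"wz": 0,"jaw": 0},
    {"x": 0,"y": 1,"z": 0,"wx": 0,"wy": 0,"wz": 0,"jaw": 0},
    {"x": 0,"y": 1,"z": 0,"wx": 0,"wy": 0,"wz": 0,"jaw": 0},
    {"x": 0,"y": 0,"z": 0,"wx": 0,"wy": 0,"wz": 0,"jaw": 0},
  ],
)

```text
time_s: 32.8
ee_pos: [0.4868, -0.0374, 0.2749]
eef_rot: [3.141, -0.005, -2.961]
force: [0.9, -0.7, -0.0]
grip_width: 0.0007
```

```bash
python3 - <<'E'
from fit import *
p=np.load("con.npy")
plan(W(p,[-.09,.12,.146])[0],Rdown(p[3]))
c=cam("wrist");cv2.imwrite("pics/w17.png",ctrl.camera("wrist"))
E
```

```text
t 32.8 pos [ 0.4868 -0.0374  0.2749] shift units tool(now) [-0.19 -0.09  6.42] | after turn [-0.16 -0.09  6.42] | turn units [ 0.01 -0.06  0.03] F [ 0.9 -0.7 -0. ] w 0.0007
```

View pics/w17.png

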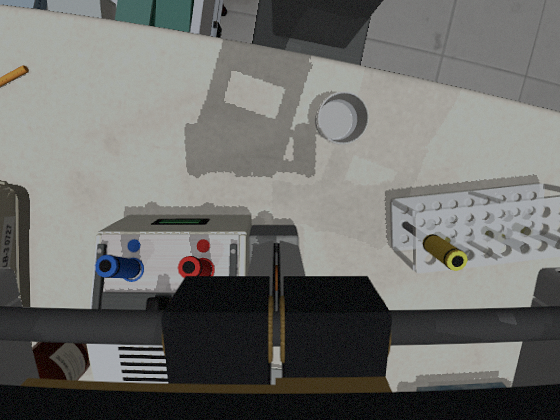

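The closed fingers are in line with the lever, whose orange ball shows just behind them at (277,285). Go down, then push.

Emit:
carry_out(
  deltas=[
    {"x": 0,"y": -0.09,"z": 1,"wx": 0,"wy": 0,"wz": 0,"jaw": 0},
    {"x": 0,"y": 0,"z": 1,"wx": 0,"wy": 0,"wz": 0,"jaw": 0},
    {"x": 0,"y": 0,"z": 1,"wx": 0,"wy": 0,"wz": 0,"jaw": 0},
    {"x": 0,"y": 0,"z": 1,"wx": 0,"wy": 0,"wz": 0,"jaw": 0},
    {"x": 0,"y": 0,"z": 1,"wx": 0,"wy": 0,"wz": 0,"jaw": 0},
    {"x": 0,"y": 0,"z": 1,"wx": 0,"wy": 0,"wz": 0,"jaw": 0},
    {"x": 0,"y": 0,"z": 0.4,"wx": 0,"wy": 0,"wz": 0,"jaw": 0},
    {"x": 0,"y": 0,"z": 0,"wx": 0,"wy": 0,"wz": 0,"jaw": 0},
  ],
)

```text
time_s: 33.52
ee_pos: [0.4863, -0.0422, 0.1456]
eef_rot: [3.141, -0.007, -2.964]
force: [-0.9, -0.4, -0.6]
grip_width: 0.0005
```

Emit:
carry_out(
  deltas=[
    {"x": -0.5,"y": 0,"z": 0,"wx": 0,"wy": 0,"wz": 0,"jaw": 0},
    {"x": -0.5,"y": 0,"z": 0,"wx": 0,"wy": 0,"wz": 0,"jaw": 0},
    {"x": -0.5,"y": 0,"z": 0,"wx": 0,"wy": 0,"wz": 0,"jaw": 0},
    {"x": -0.5,"y": 0,"z": 0,"wx": 0,"wy": 0,"wz": 0,"jaw": 0},
    {"x": -0.5,"y": 0,"z": 0,"wx": 0,"wy": 0,"wz": 0,"jaw": 0},
  ],
)

```text
time_s: 33.93
ee_pos: [0.5372, -0.0332, 0.1485]
eef_rot: [-3.141, -0.003, -2.964]
force: [-1.3, -0.4, 1.9]
grip_width: 0.0003
```

```bash
python3 - <<'E'
from fit import *
p=np.load("con.npy")
plan(W(p,[.02,.12,.146])[0],Rdown(p[3]))
sc=ctrl.camera("scene"); cv2.imwrite("pics/s18c.png",cv2.resize(sc[90:240,240:440],None,fx=3.5,fy=3.5,interpolation=cv2.INTER_CUBIC))
E
```

```text
t 33.93 pos [ 0.5372 -0.0332  0.1485] shift units tool(now) [-3.14  0.15  0.09] | after turn [-3.14  0.15  0.1 ] | turn units [-0.01 -0.04 -0.  ] F [-1.3 -0.4  1.9] w 0.0003
```

View pics/s18c.png

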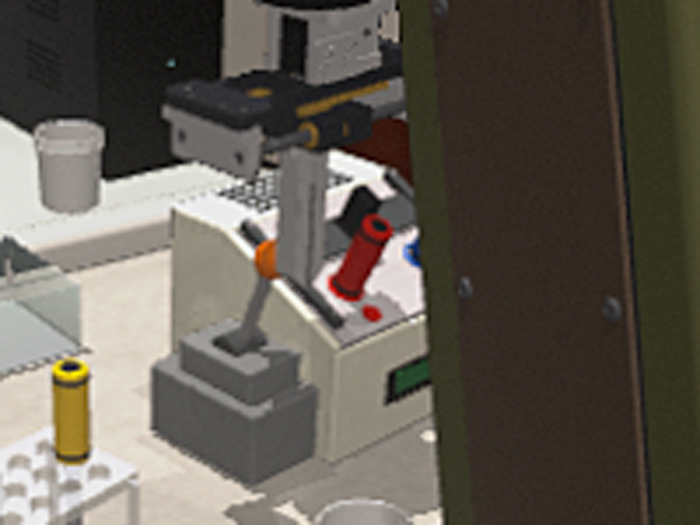

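The fingers are on the ball at crop (265,258) and the lever is moving with 1–2 N. Continue.

Emit:
carry_out(
  deltas=[
    {"x": -0.5,"y": 0.05,"z": 0.1,"wx": 0,"wy": 0,"wz": 0,"jaw": 0},
    {"x": -0.5,"y": 0.05,"z": 0,"wx": 0,"wy": 0,"wz": 0,"jaw": 0},
    {"x": -0.5,"y": 0,"z": 0,"wx": 0,"wy": 0,"wz": 0,"jaw": 0},
    {"x": -0.4,"y": 0,"z": 0,"wx": 0,"wy": 0,"wz": 0,"jaw": 0},
    {"x": -0.4,"y": 0,"z": 0,"wx": 0,"wy": 0,"wz": 0,"jaw": 0},
    {"x": -0.3,"y": 0,"z": 0,"wx": 0,"wy": 0,"wz": 0,"jaw": 0},
    {"x": 0,"y": 0,"z": 0,"wx": 0,"wy": 0,"wz": 0,"jaw": 0},
  ],
)

```text
time_s: 34.57
ee_pos: [0.5879, -0.0217, 0.145]
eef_rot: [-3.141, -0.004, -2.964]
force: [-0.9, -0.2, -0.3]
grip_width: 0.0009
```

```bash
python3 - <<'E'
from fit import *
p=np.load("con.npy")
plan(W(p,[.03,.12,.146])[0],Rdown(p[3]))
sc=ctrl.camera("scene"); cv2.imwrite("pics/s19c.png",cv2.resize(sc[90:240,240:440],None,fx=3.5,fy=3.5,interpolation=cv2.INTER_CUBIC))
E
```

```text
t 34.57 pos [ 0.5879 -0.0217  0.145 ] shift units tool(now) [-1.04  0.03 -0.08] | after turn [-1.04  0.03 -0.08] | turn units [-0.   -0.05 -0.  ] F [-0.9 -0.2 -0.3] w 0.0009
```

View pics/s19c.png

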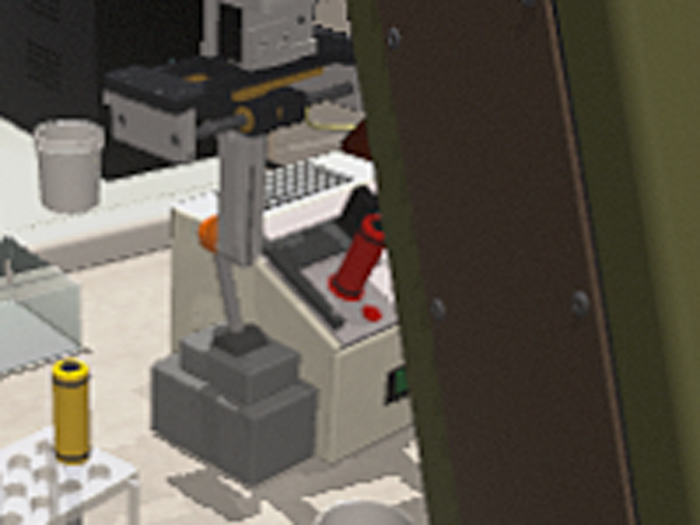

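The lever is past vertical, ball at crop (210,232), and no stop felt yet. Push on in small steps.

Emit:
carry_out(
  deltas=[
    {"x": -0.3,"y": 0,"z": 0,"wx": 0,"wy": 0,"wz": 0,"jaw": 0},
    {"x": -0.3,"y": 0,"z": 0,"wx": 0,"wy": 0,"wz": 0,"jaw": 0},
    {"x": -0.2,"y": 0,"z": 0,"wx": 0,"wy": 0,"wz": 0,"jaw": 0},
    {"x": 0,"y": 0,"z": 0,"wx": 0,"wy": 0,"wz": 0,"jaw": 0},
  ],
)

```text
time_s: 34.95
ee_pos: [0.6025, -0.0191, 0.1447]
eef_rot: [-3.142, -0.007, -2.964]
force: [-7.2, -1.9, 1.8]
grip_width: 0.0002
```

Emit:
carry_out(
  deltas=[
    {"x": -0.1,"y": 0,"z": 0,"wx": 0,"wy": 0,"wz": 0,"jaw": 0},
    {"x": 0,"y": 0,"z": 0,"wx": 0,"wy": 0,"wz": 0,"jaw": 0},
  ],
)

```text
time_s: 35.12
ee_pos: [0.6029, -0.019, 0.1446]
eef_rot: [3.141, -0.011, -2.964]
force: [-20.5, -3.3, 8.0]
grip_width: 0.0003
```

```bash
python3 - <<'E'
from fit import *
sc=ctrl.camera("scene"); cv2.imwrite("pics/s20c.png",cv2.resize(sc[90:240,240:440],None,fx=3.5,fy=3.5,interpolation=cv2.INTER_CUBIC))
E
```

```text
(no output)
```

View pics/s20c.png

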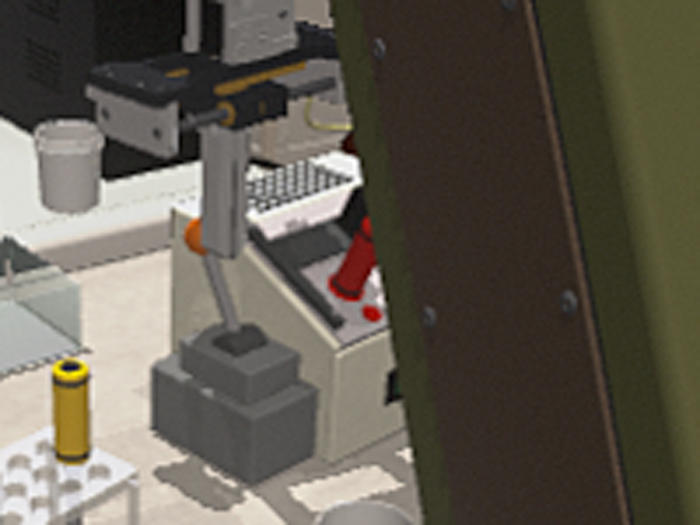

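The force rose to 20 N with no motion, so the lever is at its stop. Back off, rise and check everything.

Emit:
carry_out(
  deltas=[
    {"x": 0.5,"y": 0,"z": 0,"wx": 0,"wy": 0,"wz": 0,"jaw": 0},
    {"x": 0.8,"y": 0,"z": 0,"wx": 0,"wy": 0,"wz": 0,"jaw": 0},
    {"x": 1,"y": 0,"z": -0.5,"wx": 0,"wy": 0,"wz": 0,"jaw": 0},
    {"x": 1,"y": 0,"z": -1,"wx": 0,"wy": 0,"wz": 0,"jaw": 0},
    {"x": 1,"y": 0,"z": -1,"wx": 0,"wy": 0,"wz": 0,"jaw": 0},
    {"x": 1,"y": 0,"z": -1,"wx": 0,"wy": 0,"wz": 0,"jaw": 0},
    {"x": 0.5,"y": -0.5,"z": -1,"wx": 0,"wy": 0,"wz": 0,"jaw": 60},
    {"x": 0,"y": -1,"z": -1,"wx": 0,"wy": 0,"wz": 0,"jaw": 60},
    {"x": 0,"y": -1,"z": -1,"wx": 0,"wy": -1,"wz": 0,"jaw": 60},
    {"x": 0,"y": -1,"z": -0.5,"wx": 0,"wy": -1,"wz": 0,"jaw": 60},
    {"x": 0,"y": 0,"z": 0,"wx": 0,"wy": -1,"wz": 0,"jaw": 60},
    {"x": 0,"y": 0,"z": 0,"wx": 0,"wy": 0,"wz": 0,"jaw": 60},
  ],
)

```text
time_s: 36.17
ee_pos: [0.5024, -0.109, 0.2862]
eef_rot: [-3.141, 0.241, -2.966]
force: [-0.2, -0.3, 0.7]
grip_width: 0.0367
```

```bash
python3 look.py w21 start_lever_tip; python3 - <<'E'
from fit import *
p=np.load("con.npy")
w=pickle.load(open("w21.pkl","rb"))
im=cv2.imread("pics/w21.png")
def bal(a): return np.array([.005+.08*np.sin(a-.5),.119,.082+.08*np.cos(a-.5)])
for y in(.04,-.04):
  for h in (0,.06):
    P=np.array([face(p[4]+.011*np.cos(a),y+.011*np.sin(a),h) for a in np.linspace(0,6.28,40)])
    cv2.polylines(im,[np.int32(np.round(proj(w,W(p,P))*8))],True,(0,255,0),1,cv2.LINE_AA,3)
P=np.array([face(p[4]+.04+a*.015,b*.07,.006) for a,b in((1,1),(1,-1),(-1,-1),(-1,1))])
cv2.polylines(im,[np.int32(np.round(proj(w,W(p,P))*8))],True,(0,255,255),1,cv2.LINE_AA,3)
cv2.drawMarker(im,tuple(np.int32(np.round(proj(w,W(p,bal(1.)))[0]))),(255,0,0),cv2.MARKER_CROSS,8,1)
cv2.imwrite("pics/w21c.png",cv2.resize(im[90:300,190:460],None,fx=2.9,fy=2.8,interpolation=cv2.INTER_CUBIC))
sc=ctrl.camera("scene"); cv2.drawMarker(sc,tuple(np.int32(np.round(proj(cam("scene"),W(p,bal(1.)))[0]))),(255,0,0),cv2.MARKER_CROSS,4,1); cv2.imwrite("pics/s21.png",sc)
print(ctrl.get_obs()['time_s'])
E
```

```text
t 36.17 pos [ 0.5024 -0.109   0.2862] shift units tool(now) [-0.86 -1.76  1.05] | after turn [-0.68 -1.74  1.21] | turn units [ 0.1  -2.44  0.31] F [-0.2 -0.3  0.7] w 0.0367
36.3167
```

View pics/w21c.png

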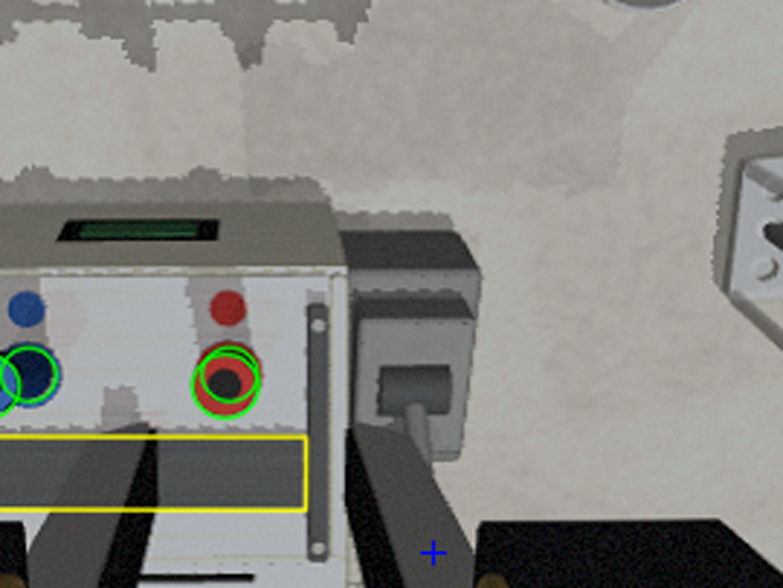

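View pics/s21.png

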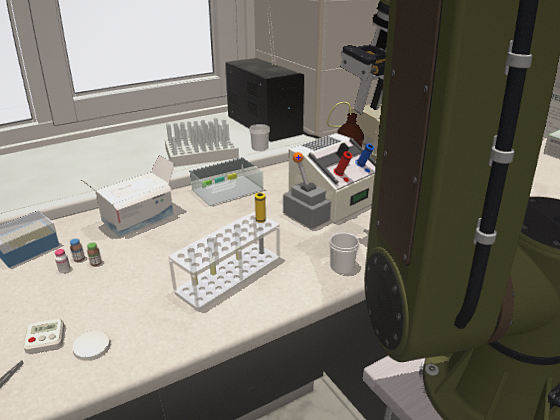

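All good. The ball is on the 1.0 rad marker at scene (298,158), the shutter strip fills its fully-up outline, both heads match the home outlines, yellow is in the rack at (260,207), and the cup is unmoved at (343,253). The robot is touching nothing.

```bash
python3 -c "
from station import ctrl
print(ctrl.hand_in())"
```

```text
the job is handed in; nothing more can be done
None
```

I finished the job and handed it in at about 36 s of the 72 s allowed. I pushed the shutter up its slope, put the red probe in the red well and the blue probe in the blue well, then threw the start lever away from the robot.

**Last checks:**
- **Shutter:** the camera fit gave 39.6 mm of travel, against 40 mm for fully up. About 10 N built up at the end stop, and in the final wrist picture the part of the strip in view lies on its fully-up outline.
- **Probes:** each pressed against the face with roughly 16–23 N. After release, both heads matched the outlines for a fully home probe.
- **Lever:** it reached a hard stop, with force rising to 20 N and no further movement. In the scene view the ball sits on the expected "on" position. The final wrist picture could not confirm this, because a finger hid the ball and the network did not find it.
- **Left alone:** in the scene view the yellow probe is still in the rack and the cup has not moved.
- **Clearance:** the gripper was clear of everything when I handed in.

**Disagreements along the way:**
- My first move calls were refused as invalid. One with every field filled in was accepted, and no motion was lost.
- The lever's starting angle measured about 0.09 rad rather than 0, which made no difference to the push.
- Some early network marks were wrong, for example for the blue well and blue probe. I used the wrist camera measurements instead.

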